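# Make up the gift kit and the stamping kit

### The job

Make up the two kits for the shop counter. On the wooden board with two recesses, set the small round box in the round recess and stand the carton upright in the narrow recess; on the board with one rectangular recess, lay the ink pad flat in the recess and then stand the date stamp, handle up, in the middle of the pad. The carton stands so close to the ink pad that it has to go first; leave the larger round box and the ribbon spool where they are.

Things in the scene. Friction and masses are not known exactly. Their poses are not given: they have to be found in the camera images.
- gift_board: Fixed light-wood insert board of the gift kit, lying flat on the table: 100 (x) x 150 (y) x 12 (z) mm. Origin at the centre of its underside, z up. Its recesses are lined with grey felt and 8 mm deep, so their floors are at z = 4 mm: a round one of diameter 84 mm centred at (0, -27) mm, and a narrow rectangular one, 78 mm along x by 42 mm along y, centred at (0, +48) mm. 
- stamp_board: Fixed light-wood insert board of the stamping kit, lying flat: 122 (x) x 92 (y) x 12 (z) mm. Origin at the centre of its underside, z up. One rectangular recess in its middle, 106 mm along x by 76 mm along y, 8 mm deep (floor at z = 4 mm, lined with grey felt). Fixed near by: right, a bag sealer up to 250 mm high; left, a ribbon stand, 205 mm; behind, a paper bag, 510 mm.
- carton: Small dark upright carton with a pale label, 26 (x) x 62 (y) x 98 (z) mm. Origin at the centre of its underside, z up. Loose, 0.08 to 0.15 kg; grasped across the 26 mm (its x). At the start it stands on the ink pad's -x side, about 11 mm from the pad's long edge, parallel to it.
- round_box: The smaller of the two round chip-wood boxes, diameter 68 mm, 30 mm high, lying flat. Origin at the centre of its underside, z up. Loose, 0.09 to 0.18 kg; grasped across its diameter.
- ink_pad: Closed dark tin ink pad, 60 (x) x 90 (y) mm, lying flat; its flat top is 16.5 mm above its underside. Origin at the centre of its underside, z up. Loose, 0.05 to 0.1 kg; grasped across the 60 mm (its x), for which the carton beside it must be gone.
- date_stamp: Rubber stamp standing upright: wooden base 30 (x) x 50 (y) x 18 (z) mm, above it a black round handle up to 28 mm thick, from z = 18 to 70 mm. Origin at the centre of its underside, z up. Loose, 0.05 to 0.11 kg; grasped by the handle.
- big_round_box: Bystander, to be left alone: the larger round chip-wood box, diameter 90 mm, 36 mm high. Origin at the centre of its underside.
- ribbon_spool: Bystander, to be left alone: ribbon spool lying flat, diameter 73 mm, 28 mm high. Origin at the centre of its underside.

How it is judged:
By the outcome, as a careful person would: the job done as asked, in the order asked, and still so for the second after the job is handed in, with the robot touching nothing.
It also fails if it takes over 118 s, if anything falls off the work surface, if the arm or the gripper's body presses on something with over 40 N, if the wrist force passes 120 N, or if a joint passes its speed limit or range.

### The arm

A 7-joint arm with a two-finger parallel gripper is mounted at the origin on a cart in front of the work surface, level with it; the furniture and walls round the work are solid. World frame = base frame: x ahead of the robot, y to its left, z up, the work surface at z = 0. Lengths are in mm, angles in rad, forces in N, time in s.
With the tool pointing down it reaches from about 425 to 875 mm from the base axis. Payload 9.9 kg.
Tool frame: the origin (TCP) lies between the finger pads; the fingertips stand 11 mm ahead of it and the grasp point (between the pads) lies 8 mm behind it; z points along the fingers, y is the line along which they close (so a half turn about z gives the same grasp; the last joint's range is limited). The gripper opens to 85 mm and grips with 20 to 120 N. Pads are 22 mm wide; open, the fingers measure 114 mm over their backs; the gripper's body (76 mm by 85 mm) begins 54 mm behind the grasp point. The pads swing forward as they close: fully open they stand 13 mm farther back than shut.
Start: joints at [-1.306, 0.576, 0.025, 1.437, -0.015, 1.129, -0.057], TCP at [230.688, 634.36, 242.289] pointing down, gripper open.
Joint ranges: [-2.76, 2.76], [-0.34, 2.15], [-1.52, 1.57], [0.19, 2.46], [-1.09, 4.23], [0.17, 1.99], [-2.82, 2.82]. Speed limits (rad/s): [2.22, 2.22, 3.01, 3.01, 3.14, 3.14, 3.14].

### API

Orientations are given as a unit quaternion [w, x, y, z].
In Python, from rig import sense, read_camera, get_calibration, job_done, find_in, silhouettes gives the robot as it stands.
- The arm moves only by the tool step_arm, never from a script. Its argument "series" is a list of rows, each a list of 3 entries, a list of its own where there are three numbers: the shift along the tool's x, y, z in m, then the turn, a rotation vector about the tool's x, y, z in degrees, then the opening, from 0 (shut) to 1 (fully open). A call has 1 to 12 rows; each row is the pose to reach, as a shift and turn from the pose commanded when the call began, along the tool's axes at that moment; what a row does not reach only later rows make up. A row lasts 1/12 s, in which the tool goes at most 41.7 mm and 7.16 degrees, less where a joint would pass 70% of its speed; a pose out of reach is approached as far as the arm can. A call with a gripper value outside its range is refused whole. The fingers move at their own pace and stop on an object; the grip force is fixed at half the most. Time passes only in rows, so rows that repeat a pose let the fingers close. It gives the time, the measured TCP pose, the force, the opening and the grip force at its end, in the units of the state.
- sense(): the state, without advancing time (a new reading comes with each control period).
- read_camera(name): name is "scene" or "top"; returns the picture (480x640x3 uint8, red, green, blue); there is no depth.
- get_calibration(name): a dict with "intrinsics" (3x3 intrinsics, pixels), "eye" and "orientation" of the camera in the world. Camera axes: x right, y up, looking along -z (the intrinsics and any distortion apply to the point x, -y, -z); pixel columns grow to the right and rows downward; lengths in mm; the calibration is good to about 2 mm. A picture is of the moment at which its call begins. get_calibration takes no time and is no camera call.
- job_done(): hands the job in; it is judged then, once.
Trained networks look in the newest picture that a camera, given by its name, has taken for a name from the list of things; names that differ only in an ending like _2 or _b are one class to them, and where a whole thing is asked for, a point or a joint stands for the part that bears it (a point fixed in the world has none). Each returns a list of dicts, best first, with "confidence" (0 to 1); they miss things now and then, are a little off and sometimes report something else, mostly with a low value. They report only what shows in the picture. A call takes as long as a camera call.
- find_in(camera, name): "bbox" ([left, top, right, bottom] in pixels, round what is visible of it).
- silhouettes(camera, name): "mask" (480x640 bool, what is visible of it) and "bbox" ([left, top, right, bottom] in pixels, round what is visible of it).
The state is a dict: "t": time; "joints": joint angles; "dq": joint speeds; "joint_torque": joint torques, N m; "ee_pos": TCP position; "tcp_rot": TCP orientation; "contact_force": force on the tool from outside, world axes, zero at the start; "wrist_torque": the same for the moment, N m; "grip_width": finger opening in mm; "grasp_force": force on a finger pad.
Only numpy, scipy, OpenCV 4.12 (cv2) and the standard library are available. Lean on these libraries where they do the work, as an engineer would, in place of code of your own. Each camera call takes 0.05 s, during which the arm holds its last target. There are 200 camera calls.

## Working session

There is one attempt and no reset: what is moved stays moved. The work goes in short steps, Python scripts to look and compute and a tool call to move; the robot and the scene stay as the last step left them, time stands still between calls to the robot, and variables do not carry over. Pictures are saved under pics/ and viewed, at most 14 in all, crops included, and the job is handed in when it is done.

Besides the shell and the picture viewer there is one more tool, called after "Request:" as name(argument=value, ...) on one line, values as JSON. step_arm: Moves the arm, as the interface text tells. Its arguments: {"type":"object","properties":{"series":{"type":"array"}},"required":["series"]}

```bash
ls; mkdir -p pics; python3 - <<'E'
from rig import *
import cv2
s=sense();print(s)
for c in("scene","top"):
    im=read_camera(c);cv2.imwrite(f"pics/{c}0.png",im[:,:,::-1]);k=get_calibration(c);print(c,k)
    for n in "gift_board stamp_board carton round_box ink_pad date_stamp big_round_box ribbon_spool".split():
        print(n,[(r['bbox'],round(r['confidence'],2)) for r in find_in(c,n)[:3]])
print(sense()['t'])
E
```

```text
pics
{'t': 0.0, 'joints': array([-1.30581016,  0.57653402,  0.02483957,  1.43793473, -0.01497981,
        1.12898316, -0.05654908]), 'dq': array([-1.32789565e-03, -8.14730777e-05,  4.45317880e-04, -1.45583550e-03,
       -1.46285298e-03,  7.91366914e-05, -2.29067178e-03]), 'joint_torque': array([-8.90831234e-04, -7.65750360e+01,  2.25023568e+00, -2.85976070e+01,
        1.53485552e-02,  1.25684525e-02,  2.12275616e-06]), 'ee_pos': array([230.53274178, 633.94137578, 241.43182497]), 'tcp_rot': array([-9.39689482e-05,  1.73511829e-01,  9.84831429e-01, -8.32085915e-04]), 'contact_force': array([0.46279908, 0.45775779, 0.67629023]), 'wrist_torque': array([ 0.01440583,  0.04325648, -0.00833273]), 'grasp_force': 0.0, 'grip_width': 85.17273698825859}
scene {'intrinsics': array([[612.33661523,   0.        , 326.92265716],
       [  0.        , 612.33661523, 238.37344152],
       [  0.        ,   0.        ,   1.        ]]), 'eye': array([-667.31087909,  601.85983002, 1150.34136726]), 'orientation': array([-0.46956416, -0.22390464,  0.36131509,  0.77383953])}
gift_board [([263.3, 243.5, 327.1,
[... 530 characters left out ...]
325.85059698],
       [  0.        , 468.87684196, 238.51032083],
       [  0.        ,   0.        ,   1.        ]]), 'eye': array([ 4.45147074e+02, -1.15062932e+00,  1.32068572e+03]), 'orientation': array([ 0.70844652,  0.01482022, -0.01643768, -0.70541739])}
gift_board [([260.3, 206.9, 322.4, 250.9], 0.87)]
stamp_board [([331.8, 200.6, 371.9, 246.7], 0.85)]
carton [([219.3, 274.4, 241.6, 299.8], 0.94)]
round_box [([454.7, 209.6, 483.8, 239.5], 0.81)]
ink_pad [([235.1, 257.6, 263.1, 298.2], 0.98)]
date_stamp [([165.3, 214.2, 185.0, 230.2], 0.75)]
big_round_box [([313.8, 162.9, 342.3, 197.3], 0.68)]
ribbon_spool [([172.9, 260.0, 198.0, 288.0], 0.94), ([256.9, 208.1, 318.3, 253.5], 0.5)]
0.9
```

```bash
python3 - <<'E'
import cv2
a=cv2.imread('pics/top0.png')[130:330,140:500];cv2.imwrite('pics/topc.png',cv2.resize(a,None,fx=2.2,fy=2.2,interpolation=3))
a=cv2.imread('pics/scene0.png')[150:370,140:480];cv2.imwrite('pics/scc.png',cv2.resize(a,None,fx=2.3,fy=2.3,interpolation=3))
E
```

```text
(no output)
```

View pics/topc.png

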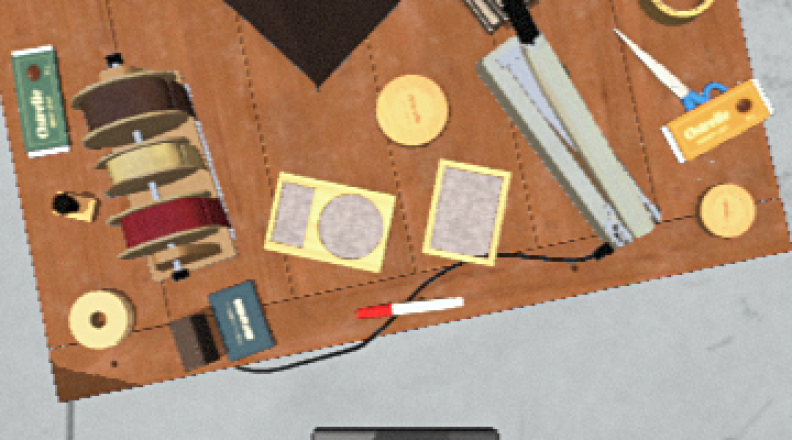

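View pics/scc.png

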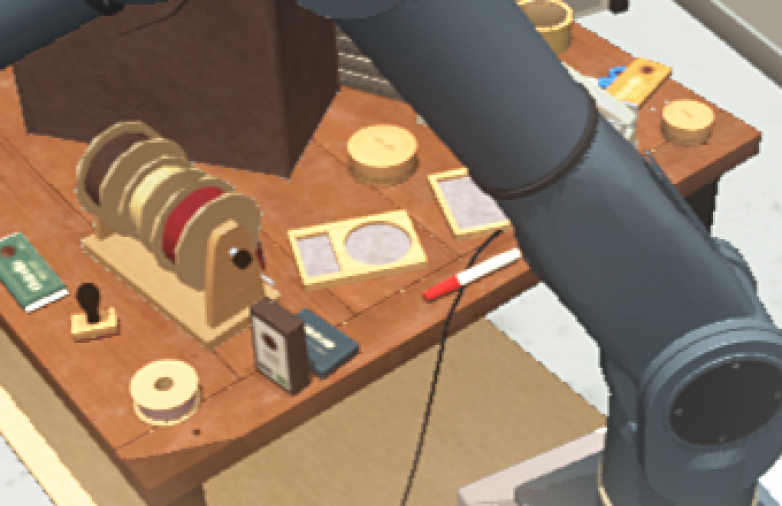

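View pics/top0.png

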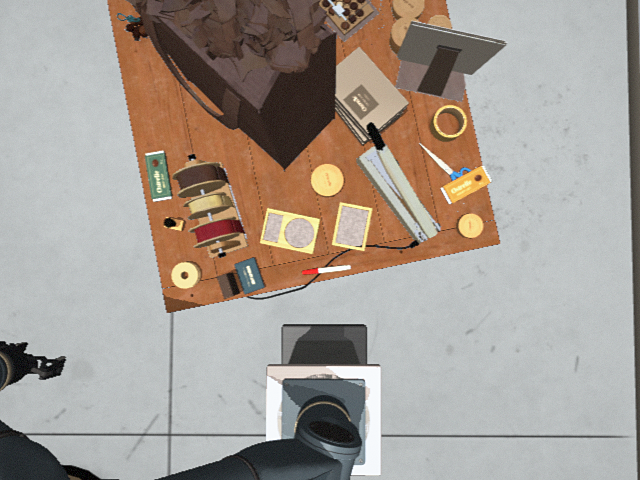

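```bash
cat > h.py <<'E'
from rig import *
import numpy as np, cv2
from scipy.spatial.transform import Rotation as R
from scipy.optimize import minimize
def q2R(q): return R.from_quat([q[1],q[2],q[3],q[0]])
def box(a,b,z0,z1): return [[x*a/2,y*b/2,z] for x in(-1,1) for y in(-1,1) for z in(z0,z1)]
def cyl(d,z0,z1): 
    t=np.linspace(0,2*np.pi,40); return [[d/2*np.cos(u),d/2*np.sin(u),z] for u in t for z in(z0,z1)]
G=dict(gift_board=[box(100,150,0,12)],stamp_board=[box(122,92,0,12)],carton=[box(26,62,0,98)],round_box=[cyl(68,0,30)],
 ink_pad=[box(60,90,0,16.5)],date_stamp=[box(30,50,0,18),cyl(14,18,50),cyl(28,50,70)],big_round_box=[cyl(90,0,36)],ribbon_spool=[cyl(73,0,28)])
def proj(c,P):
    p=q2R(c['orientation']).inv().apply(np.asarray(P,float)-c['eye']);K=c['intrinsics']
    return np.stack([K[0,0]*p[:,0]/-p[:,2]+K[0,2],-K[1,1]*p[:,1]/-p[:,2]+K[1,2]],1)
def back(c,u,v,z):
    K=c['intrinsics'];d=q2R(c['orientation']).apply([(u-K[0,2])/K[0,0],-(v-K[1,2])/K[1,1],-1])
    return c['eye']+d*(z-c['eye'][2])/d[2]
S=8
def render(c,n,x,y,z,yaw,roi):
    l,t,r,b=roi;m=np.zeros(((b-t)*S,(r-l)*S),np.uint8)
    for part in G[n]:
        P=R.from_euler('z',yaw).apply(part)+[x,y,z]
        h=cv2.convexHull(((proj(c,P)-[l,t]+.5)*S).astype(np.float32))
        cv2.fillConvexPoly(m,np.round(h*16).astype(np.int32),255,shift=4)
    return cv2.resize(m,(r-l,b-t),interpolation=cv2.INTER_AREA)/255.
def fit(n,masks,x0,zfree=False):
    """masks {cam:(mask,ignore)}"""
    D=[]
    for cn,(m,ig) in masks.items():
        ys,xs=np.where(m);roi=(max(xs.min()-8,0),max(ys.min()-8,0),xs.max()+9,ys.max()+9)
        l,t,r,b=roi;D.append((get_calibration(cn),roi,cv2.GaussianBlur(m[t:b,l:r].astype(float),(0,0),1),~ig[t:b,l:r]))
    def f(p):
        e=0
        for c,roi,m,w in D: e+=(((cv2.GaussianBlur(render(c,n,p[0],p[1],p[3]*10 if zfree else 0,p[2]/30,roi),(0,0),1)-m)**2)*w).sum()/m.sum()
        return e
    best=None
    for y0 in np.linspace(x0[2]-.5,x0[2]+.5,3):
        p=[x0[0],x0[1],y0*30]+([0] if zfree else [])
        s=np.array([p]+[np.array(p)+np.eye(len(p))[i]*(8 if i<3 else 1) for i in range(len(p))])
        r=minimize(f,p,method='Nelder-Mead',options=dict(initial_simplex=s,xatol=.05,fatol=1e-5,maxiter=250))
        if best is None or r.fun<best.fun: best=r
    b=best.x.copy();b[2]/=30
    if zfree:b[3]*=10
    return b,best.fun
def masks(cn,n):
    r=silhouettes(cn,n)
    return [(q['mask'],q['bbox'],q['confidence']) for q in r]
E
cat > m.py <<'E'
from h import *
import pickle
out={}
for c in("scene","top"):
    im=read_camera(c)
    for n in G: out[c,n]=masks(c,n)
pickle.dump(out,open('masks.pkl','wb'))
for n in G:
    for c in("scene","top"): print(n,c,[(np.round(q[1]).tolist(),round(q[2],2),int(q[0].sum())) for q in out[c,n][:2]])
E
python3 m.py
```

```text
gift_board scene [([267.0, 242.0, 327.0, 278.0], 0.67, 1321)]
gift_board top [([260.0, 206.0, 322.0, 253.0], 0.57, 1897)]
stamp_board scene [([270.0, 244.0, 325.0, 276.0], 0.74, 1376), ([194.0, 306.0, 228.0, 337.0], 0.68, 734)]
stamp_board top [([331.0, 201.0, 373.0, 252.0], 0.88, 1462)]
carton scene [([252.0, 282.0, 274.0, 323.0], 0.68, 714)]
carton top [([215.0, 272.0, 241.0, 301.0], 0.93, 413)]
round_box scene [([426.0, 194.0, 447.0, 214.0], 0.79, 319)]
round_box top [([453.0, 208.0, 484.0, 239.0], 0.9, 508)]
ink_pad scene [([267.0, 286.0, 293.0, 315.0], 0.69, 450)]
ink_pad top [([238.0, 258.0, 265.0, 297.0], 0.64, 643)]
date_stamp scene [([172.0, 274.0, 190.0, 298.0], 0.84, 281)]
date_stamp top [([166.0, 219.0, 181.0, 233.0], 0.79, 197)]
big_round_box scene [([291.0, 202.0, 322.0, 229.0], 0.73, 653), ([195.0, 306.0, 226.0, 335.0], 0.43, 688)]
big_round_box top [([313.0, 163.0, 342.0, 197.0], 0.68, 838)]
ribbon_spool scene [([196.0, 306.0, 228.0, 335.0], 0.58, 700)]
ribbon_spool top [([172.0, 263.0, 198.0, 288.0], 0.62, 580)]
```

```bash
cat > f.py <<'E'
from h import *
import pickle
o=pickle.load(open('masks.pkl','rb'))
Z=np.zeros((480,640),bool);t=get_calibration('top');sc=get_calibration('scene')
ims={c:cv2.imread(f'pics/{c}0.png') for c in('top','scene')}
big={c:cv2.resize(ims[c],None,fx=5,fy=5,interpolation=3) for c in ims}
yaw0=dict(gift_board=-.2,stamp_board=1.4,carton=.25,ink_pad=.25,date_stamp=-.1)
for n in G:
    mt=o['top',n][0];ys,xs=np.where(mt[0]);x0=back(t,xs.mean(),ys.mean(),10)
    ig=o['scene','carton'][0][0] if n=='ink_pad' else Z
    ms={'top':(mt[0],Z),'scene':(o['scene',n][0][0],ig)}
    y0=yaw0.get(n,0)
    P=[x0[0],x0[1],y0]
    rt,et=fit(n,{'top':ms['top']},P)
    print(n,'top',np.round(rt,2),round(et,3),end=' ')
    if n!='stamp_board':
        r,e=fit(n,ms,P,True);r0,e0=fit(n,ms,P)
        print('both z',np.round(r,2),round(e,3),'both',np.round(r0,2),round(e0,3))
    else: r0=rt;print()
    for c in ('top','scene'):
        for part in G[n]:
            Pp=R.from_euler('z',r0[2]).apply(part)+[r0[0],r0[1],0]
            h=cv2.convexHull(((proj(get_calibration(c),Pp)+.5)*5).astype(np.float32)).astype(int)
            cv2.polylines(big[c],[h],True,(255,255,0),1)
cv2.imwrite('pics/ov.png',np.hstack([big['top'][1010:1510,800:1350],big['scene'][1350:1700,820:1180].repeat(1,0)][:1]))
a=cv2.resize(big['top'][770:1520,800:1900],(800,545),interpolation=cv2.INTER_AREA);cv2.imwrite('pics/ov.png',a)
cv2.imwrite('pics/ovs.png',cv2.resize(big['scene'][1180:1700,830:1650],(800,507),interpolation=cv2.INTER_AREA))
E
python3 f.py
```

```text
gift_board top [ 5.2495e+02  9.9230e+01 -2.0000e-01] 0.006 both z [ 5.2543e+02  9.9330e+01 -2.1000e-01  1.8000e+00] 0.04 both [ 5.2607e+02  9.9210e+01 -2.1000e-01] 0.042
stamp_board top [538.32 -75.04   2.95] 0.004 
carton top [375.   259.74   1.93] 0.002 both z [375.31 259.58   1.86   0.56] 0.054 both [375.52 259.53   1.86] 0.055
round_box top [ 541.65 -402.91    0.74] 0.013 both z [ 5.4192e+02 -4.0246e+02 -8.0000e-02  1.7300e+00] 0.101 both [ 5.4226e+02 -4.0331e+02  4.0000e-02] 0.105
ink_pad top [398.31 210.77  -1.23] 0.04 both z [399.47 210.94   1.93   2.84] 0.092 both [400.43 211.04  -1.21] 0.101
date_stamp top [ 5.4307e+02  4.2215e+02 -2.4000e-01] 0.059 both z [ 5.4321e+02  4.2211e+02 -2.0000e-01  2.0000e-02] 0.232 both [ 5.4314e+02  4.2223e+02 -2.0000e-01] 0.231
big_round_box top [ 6.6558e+02 -4.8100e+00  1.7000e-01] 0.009 both z [ 6.6555e+02 -4.4800e+00  1.7000e-01  2.6700e+00] 0.032 both [ 6.6659e+02 -4.8500e+00  1.5000e-01] 0.037
ribbon_spool top [ 4.0066e+02  3.8764e+02 -2.7000e-01] 0.017 both z [400.6  385.83   0.68   2.91] 0.03 both [401.65 385.99   0.61] 0.04
```

View pics/ov.png

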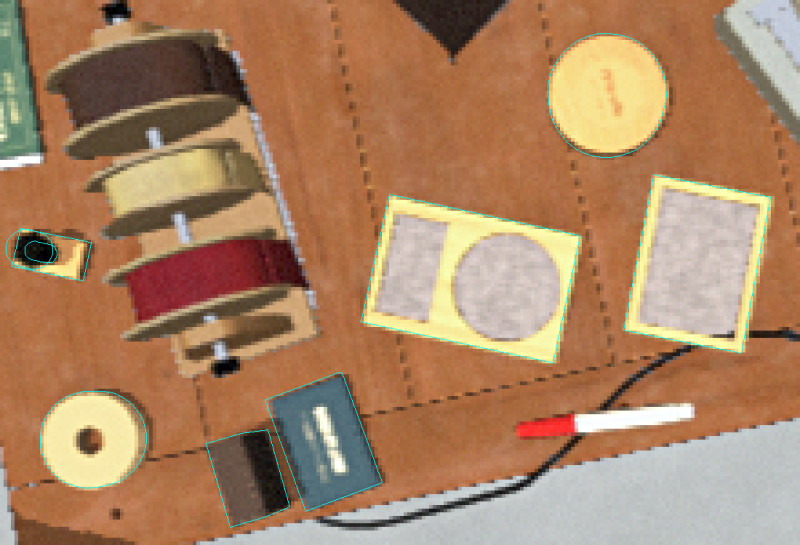

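View pics/ovs.png

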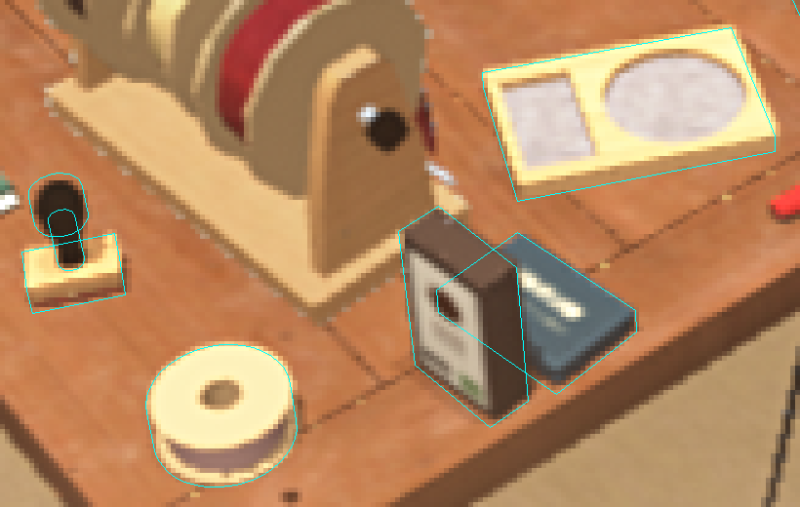

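```bash
cat >> h.py <<'E'
def tri(ut,us):
    A=[];B=[]
    for cn,(u,v) in(('top',ut),('scene',us)):
        c=get_calibration(cn);a=back(c,u,v,0)-c['eye'];a/=np.linalg.norm(a);M=np.eye(3)-np.outer(a,a);A.append(M);B.append(M@c['eye'])
    return np.linalg.solve(sum(A),sum(B))
YAW=dict(gift_board=-.2,stamp_board=2.95-np.pi/2)
def plan(pos,ang,msg=''):
    """pos: TCP target world mm; ang: world direction of closing line (rad). prints tool shift (m) & rotvec deg"""
    s=sense();Rt=q2R(s['tcp_rot']);
    best=None
    for a in(ang,ang+np.pi):
        y=np.array([np.cos(a),np.sin(a),0]);z=np.array([0,0,-1.]);x=np.cross(y,z)
        rv=(Rt.inv()*R.from_matrix(np.stack([x,y,z],1))).as_rotvec(degrees=True)
        if best is None or np.linalg.norm(rv)<np.linalg.norm(best): best=rv
    print(msg,'shift',np.round(Rt.inv().apply(np.array(pos)-s['ee_pos'])/1000,4),'rot',np.round(best,1),'q7',round(s['joints'][6],2))
def st():
    s=sense();print({k:np.round(s[k],3).tolist() for k in('t','ee_pos','tcp_rot','joints','contact_force','grip_width','grasp_force')})
E
python3 - <<'E'
from h import *
t=lambda ox,oy:((800+ox*1.375)/5-.5,(770+oy*1.375)/5-.5)
s=lambda ox,oy:((830+ox*1.025)/5-.5,(1180+oy*1.0256)/5-.5)
print('knob',tri(t(225,365),s(385,130)))
T=get_calibration('top');C=get_calibration('scene')
for p in((45,90),(320,320),(465,200),(315,275)): print('base',p,back(C,*s(*p),12).round())
for p in((50,75),(65,145),(85,185),(105,275),(120,330),(45,250),(245,80),(310,280)):
    print('flange',p,back(T,*t(*p),120).round(),back(T,*t(*p),20).round())
print('handle',tri(t(38,250),s(58,205)))
for z in(55,70): print(back(T,*t(38,250),z))
plan([375,259.7,180],1.92,'carton')
E
```

```text
knob [457.83312816 264.38644117 115.32292186]
base (45, 90) [695. 393.  12.]
base (320, 320) [445. 317.  12.]
base (465, 200) [495. 213.  12.]
base (315, 275) [478. 307.  12.]
flange (50, 75) [663. 390. 120.] [681. 423.  20.]
flange (65, 145) [613. 379. 120.] [627. 410.  20.]
flange (85, 185) [584. 364. 120.] [596. 394.  20.]
flange (105, 275) [521. 349. 120.] [527. 378.  20.]
flange (120, 330) [482. 338. 120.] [485. 366.  20.]
flange (45, 250) [538. 391. 120.] [546. 424.  20.]
flange (245, 80) [660. 252. 120.] [678. 273.  20.]
flange (310, 280) [518. 204. 120.] [524. 221.  20.]
handle [544.36410005 419.77324088  57.08616435]
[543.32715317 417.81865988  55.        ]
[542.16359325 412.85333617  70.        ]
carton shift [-0.2637 -0.3028  0.0623] rot [  0.   0. -40.] q7 -0.06
```

Request:
step_arm(series=[[[-0.264,-0.303,0.06],[0,0,-40],0.65],[[-0.264,-0.303,0.06],[0,0,-40],0.65],[[-0.264,-0.303,0.06],[0,0,-40],0.65],[[-0.264,-0.303,0.06],[0,0,-40],0.65],[[-0.264,-0.303,0.06],[0,0,-40],0.65],[[-0.264,-0.303,0.06],[0,0,-40],0.65],[[-0.264,-0.303,0.06],[0,0,-40],0.65],[[-0.264,-0.303,0.06],[0,0,-40],0.65],[[-0.264,-0.303,0.06],[0,0,-40],0.65],[[-0.264,-0.303,0.06],[0,0,-40],0.65],[[-0.264,-0.303,0.06],[0,0,-40],0.65],[[-0.264,-0.303,0.06],[0,0,-40],0.65]])

```text
t: 2.8
ee_pos: [376.0, 257.6, 182.4]
tcp_rot: [0.0, -0.172, 0.985, -0.0]
contact_force: [-0.1, 0.9, -0.5]
grip_width: 55.6
grasp_force: 0.0
```

```bash
python3 - <<'E'
from h import *
im=read_camera('scene');im=read_camera('top');im=read_camera('scene');st()
cv2.imwrite('pics/s1.png',im[:,:,::-1])
plan([375,259.7,64],1.92,'carton')
plan([375,259.7,182],1.92,'carton')
E
```

```text
{'t': 2.95, 'ee_pos': [375.04, 260.769, 182.583], 'tcp_rot': [0.0, -0.175, 0.985, 0.0], 'joints': [-0.614, 0.332, -0.127, 2.069, 0.06, 0.743, 1.143], 'contact_force': [-0.088, -0.293, -0.641], 'grip_width': 55.799, 'grasp_force': 0.0}
carton shift [ 0.0005 -0.0011  0.1186] rot [0.  0.  0.1] q7 1.14
carton shift [ 0.0004 -0.001   0.0006] rot [0.  0.  0.1] q7 1.14
```

Request:
step_arm(series=[[[0,-0.001,0.03],[0,0,0],0.65],[[0,-0.001,0.06],[0,0,0],0.65],[[0,-0.001,0.085],[0,0,0],0.65],[[0,-0.001,0.1],[0,0,0],0.65],[[0,-0.001,0.11],[0,0,0],0.65],[[0,-0.001,0.118],[0,0,0],0.65],[[0,-0.001,0.118],[0,0,0],0.65],[[0,-0.001,0.118],[0,0,0],0.65]])

```text
t: 3.62
ee_pos: [375.3, 259.2, 64.3]
tcp_rot: [-0.0, -0.174, 0.985, 0.0]
contact_force: [-0.6, -0.3, -0.5]
grip_width: 55.7
grasp_force: 0.0
```

Request:
step_arm(series=[[[0,0,0],[0,0,0],0],[[0,0,0],[0,0,0],0],[[0,0,0],[0,0,0],0],[[0,0,0],[0,0,0],0],[[0,0,0],[0,0,0],0],[[0,0,0],[0,0,0],0],[[0,0,0],[0,0,0],0],[[0,0,0],[0,0,0],0]])

```text
t: 4.28
ee_pos: [375.9, 258.8, 65.0]
tcp_rot: [0.001, -0.174, 0.985, 0.0]
contact_force: [-1.6, 0.5, 7.4]
grip_width: 25.3
grasp_force: 58.8
```

```bash
python3 - <<'E'
from h import *
st()
gb=np.array([525.2,99.2]);c,s=np.cos(-.2),np.sin(-.2)
f=lambda x,y:gb+[c*x-s*y,s*x+c*y]
print(f(0,48),f(0,-27))
# check recesses from top picture
T=get_calibration('top');a=cv2.imread('pics/top0.png')
hsv=cv2.cvtColor(a,cv2.COLOR_BGR2HSV)
m=((hsv[...,1]<60)&(hsv[...,2]>100)).astype(np.uint8)
n,l,stt,cen=cv2.connectedComponentsWithStats(m)
for i in range(1,n):
    x,y,w,h,A=stt[i]
    if 200<x<380 and 195<y<260 and A>80: print(stt[i],back(T,*cen[i],6).round(1),cv2.minAreaRect(np.argwhere(l==i)[:,::-1].astype(np.float32)))
plan([410,150,115],1.37)
E
```

```text
{'t': 4.283, 'ee_pos': [375.928, 258.82, 65.022], 'tcp_rot': [0.001, -0.174, 0.985, 0.0], 'joints': [-0.641, 0.528, -0.093, 2.197, 0.115, 0.419, 1.094], 'contact_force': [-1.575, 0.511, 7.424], 'grip_width': 25.3, 'grasp_force': 58.788}
[534.73612788 146.24319574] [519.83592807  72.7382024 ]
[336 206  32  40 968] [538.4 -75.6   6. ] ((351.4422912597656, 226.2884979248047), (26.475675582885742, 36.86983108520508), 11.309932708740234)
[264 213  19  29 386] [534.8 145.1   6. ] ((272.7861022949219, 227.0839385986328), (14.147814750671387, 27.106021881103516), 12.26477336883545)
[285 219  29  29 657] [519.2  71.7   6. ] ((299.0, 233.0), (28.0, 28.0), 90.0)
 shift [ 0.0052 -0.1139 -0.0501] rot [ 0.1  0.1 31.5] q7 1.09
```

Request:
step_arm(series=[[[0,0,-0.025],[0,0,0],0],[[0,0,-0.05],[0,0,0],0],[[0,-0.02,-0.05],[0,0,0],0],[[0.005,-0.05,-0.05],[0,0,6],0],[[0.005,-0.08,-0.05],[0,0,12],0],[[0.005,-0.1,-0.05],[0,0,18],0],[[0.005,-0.114,-0.05],[0,0,24],0],[[0.005,-0.114,-0.05],[0,0,30],0],[[0.005,-0.114,-0.05],[0,0,31.5],0],[[0.005,-0.114,-0.05],[0,0,31.5],0]])

```text
t: 5.12
ee_pos: [409.9, 149.8, 114.4]
tcp_rot: [0.0, 0.1, 0.995, 0.0]
contact_force: [-0.3, 0.0, -2.3]
grip_width: 25.3
grasp_force: 59.6
```

```bash
python3 - <<'E'
from h import *
st();plan([534.7,145.7,115],1.37);plan([534.7,145.7,70],1.37)
E
```

```text
{'t': 5.117, 'ee_pos': [409.865, 149.761, 114.437], 'tcp_rot': [0.0, 0.1, 0.995, 0.0], 'joints': [-0.484, 0.419, 0.036, 2.202, -0.029, 0.522, 0.945], 'contact_force': [-0.343, 0.003, -2.319], 'grip_width': 25.251, 'grasp_force': 59.611}
 shift [-0.1232  0.0208 -0.0005] rot [0.  0.  0.1] q7 0.95
 shift [-0.1232  0.0208  0.0445] rot [0.  0.  0.1] q7 0.95
```

Request:
step_arm(series=[[[-0.03,0.005,0],[0,0,0],0],[[-0.065,0.011,0],[0,0,0],0],[[-0.1,0.017,0],[0,0,0],0],[[-0.123,0.021,0],[0,0,0],0],[[-0.123,0.021,0],[0,0,0],0],[[-0.123,0.021,0],[0,0,0],0],[[-0.123,0.021,0.02],[0,0,0],0],[[-0.123,0.021,0.034],[0,0,0],0],[[-0.123,0.021,0.04],[0,0,0],0],[[-0.123,0.021,0.0445],[0,0,0],0],[[-0.123,0.021,0.0445],[0,0,0],0],[[-0.123,0.021,0.0445],[0,0,0],0]])

```text
t: 6.12
ee_pos: [534.3, 146.1, 70.2]
tcp_rot: [0.0, 0.099, 0.995, 0.0]
contact_force: [0.1, -0.2, -1.1]
grip_width: 25.5
grasp_force: 59.8
```

```bash
python3 - <<'E'
from h import *
a=read_camera('top');b=read_camera('scene')
st()
v=np.hstack([cv2.resize(x[200:270,y:y+70],(400,400),interpolation=cv2.INTER_CUBIC) for x,y in((a,250),(b,255))])
cv2.imwrite('pics/p1.png',v[:,:,::-1])
E
```

```text
{'t': 6.217, 'ee_pos': [534.614, 145.968, 70.296], 'tcp_rot': [0.0, 0.1, 0.995, 0.0], 'joints': [-0.369, 0.612, 0.028, 1.95, -0.029, 0.579, 1.049], 'contact_force': [-0.453, 0.358, -1.333], 'grip_width': 25.269, 'grasp_force': 59.815}
```

View pics/p1.png

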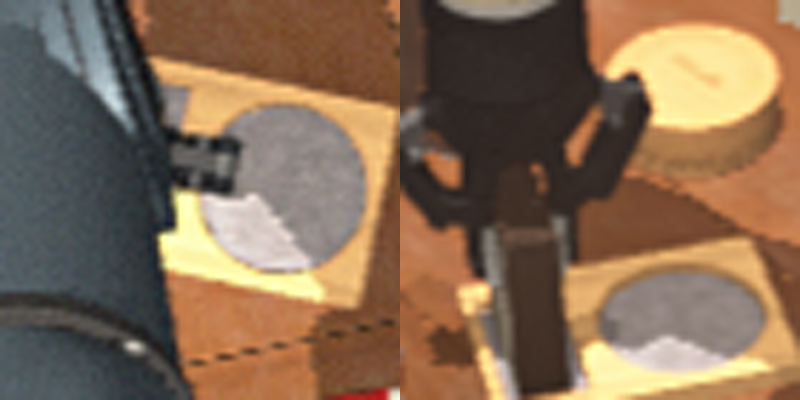

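The carton is held upright between the fingers inside the narrow recess (right panel, about (540,310)); felt is visible on both sides. I'll touch down and release.

Request:
step_arm(series=[[[0,0,0.001],[0,0,0],0],[[0,0,0.0015],[0,0,0],0],[[0,0,0.0015],[0,0,0],0],[[0,0,0.0015],[0,0,0],0.5],[[0,0,0.0015],[0,0,0],0.5],[[0,0,0.0015],[0,0,0],0.5],[[0,0,0.0015],[0,0,0],0.5],[[0,0,0.0015],[0,0,0],0.5],[[0,0,0.0015],[0,0,0],0.5]])

```text
t: 6.97
ee_pos: [534.6, 145.7, 68.2]
tcp_rot: [-0.0, 0.1, 0.995, -0.0]
contact_force: [-0.1, 0.3, 0.7]
grip_width: 42.8
grasp_force: 0.0
```

Request:
step_arm(series=[[[0,0,-0.01],[0,0,0],0.5],[[0,0,-0.03],[0,0,0],0.5],[[0,0,-0.06],[0,0,0],0.5],[[0,0,-0.1],[0,0,0],0.5],[[0,0,-0.14],[0,0,0],0.5],[[0,0,-0.175],[0,0,0],0.5],[[0,0,-0.21],[0,0,0],0.5],[[0,0,-0.23],[0,0,0],0.5],[[0,0,-0.23],[0,0,0],0.5]])

```text
t: 7.72
ee_pos: [536.3, 146.1, 304.1]
tcp_rot: [0.004, 0.1, 0.995, 0.002]
contact_force: [0.2, 0.1, 0.8]
grip_width: 42.3
grasp_force: 0.0
```

```bash
python3 - <<'E'
from h import *
st();plan([541.7,-403,299],-1.0);plan([541.7,-403,299],-.2+1.57)
plan([541.7,-403,299],.5)
plan([541.7,-403,299],0)
E
```

```text
{'t': 7.717, 'ee_pos': [536.321, 146.083, 304.066], 'tcp_rot': [0.004, 0.1, 0.995, 0.002], 'joints': [-0.389, 0.342, 0.055, 1.669, -0.02, 1.123, 1.041], 'contact_force': [0.182, 0.053, 0.783], 'grip_width': 42.329, 'grasp_force': 0.0}
 shift [-0.1147 -0.537   0.0035] rot [  0.1   0.5 -44.2] q7 1.04
 shift [-0.1147 -0.537   0.0035] rot [0.3 0.4 0. ] q7 1.04
 shift [-0.1147 -0.537   0.0035] rot [ 0.4  0.3 49.9] q7 1.04
 shift [-0.1147 -0.537   0.0035] rot [ 0.5  0.2 78.5] q7 1.04
```

Request:
step_arm(series=[[[-0.01,-0.04,-0.01],[0,0,7],0.5],[[-0.02,-0.08,-0.015],[0,0,14],1],[[-0.028,-0.12,-0.015],[0,0,21],1],[[-0.035,-0.16,-0.015],[0,0,28],1],[[-0.042,-0.2,-0.015],[0,0,35],1],[[-0.05,-0.24,-0.015],[0,0,42],1],[[-0.058,-0.28,-0.015],[0,0,49],1],[[-0.066,-0.32,-0.015],[0,0,56],1],[[-0.075,-0.36,-0.015],[0,0,63],1],[[-0.084,-0.4,-0.015],[0,0,70],1],[[-0.092,-0.44,-0.015],[0,0,77],1],[[-0.1,-0.48,-0.015],[0,0,84],1]])

```text
t: 8.72
ee_pos: [536.5, -346.2, 313.4]
tcp_rot: [-0.0, 0.742, 0.67, 0.0]
contact_force: [0.3, -0.6, 0.2]
grip_width: 85.5
grasp_force: 0.0
```

```bash
python3 - <<'E'
from h import *
st();plan([541.7,-403,320],-.2)
a=read_camera('top');b=read_camera('scene')
cv2.imwrite('pics/t2.png',a[:,:,::-1]);cv2.imwrite('pics/s2.png',b[:,:,::-1])
for n in('gift_board','carton','stamp_board','round_box','ink_pad','date_stamp'):
  for c in('top','scene'):
    for q in masks(c,n)[:2]: print(n,c,np.round(q[1]),round(q[2],2))
v=np.hstack([cv2.resize(a[190:270,240:340],(400,320),interpolation=cv2.INTER_CUBIC),cv2.resize(b[190:290,240:365],(400,320),interpolation=cv2.INTER_CUBIC)])
cv2.imwrite('pics/p2.png',v[:,:,::-1])
E
```

```text
{'t': 8.717, 'ee_pos': [536.463, -346.218, 313.403], 'tcp_rot': [-0.0, 0.742, 0.67, 0.0], 'joints': [0.203, 0.513, 0.508, 1.441, -0.254, 1.253, 0.633], 'contact_force': [0.29, -0.582, 0.199], 'grip_width': 85.545, 'grasp_force': 0.0}
 shift [-0.056   0.011  -0.0066] rot [-0.  -0.   5.7] q7 0.63
gift_board top [259. 206. 319. 254.] 0.96
gift_board scene [267. 242. 326. 279.] 0.92
carton top [263. 214. 280. 242.] 0.53
carton scene [269. 230. 281. 273.] 0.77
stamp_board top [333. 203. 374. 252.] 0.69
stamp_board scene [327. 222. 368. 257.] 0.7
stamp_board scene [266. 243. 326. 278.] 0.57
round_box top [456. 211. 483. 239.] 0.64
ink_pad top [237. 257. 264. 294.] 0.75
ink_pad scene [253. 284. 294. 317.] 0.73
date_stamp top [163. 216. 182. 230.] 0.71
date_stamp scene [169. 274. 191. 299.] 0.78
```

View pics/p2.png

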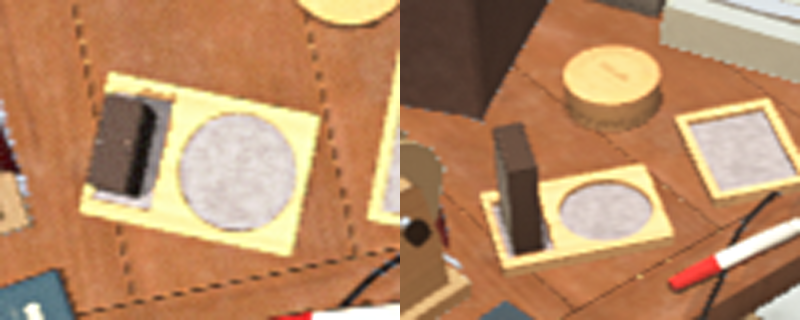

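Carton stands upright in the narrow recess with felt showing all round (left panel ~(130,150), right ~(520,190)). On to the round box.

Request:
step_arm(series=[[[-0.028,0.005,0],[0,0,4],1],[[-0.05,0.01,0],[0,0,5.7],1],[[-0.05,0.01,0],[0,0,5.7],1],[[-0.05,0.01,0.04],[0,0,5.7],1],[[-0.05,0.01,0.08],[0,0,5.7],1],[[-0.05,0.01,0.12],[0,0,5.7],1],[[-0.05,0.01,0.16],[0,0,5.7],1],[[-0.05,0.01,0.2],[0,0,5.7],1],[[-0.05,0.01,0.22],[0,0,5.7],1],[[-0.05,0.01,0.22],[0,0,5.7],1],[[-0.05,0.01,0.22],[0,0,5.7],1]])

```text
t: 10.33
ee_pos: [542.0, -394.9, 92.9]
tcp_rot: [-0.001, 0.772, 0.635, -0.0]
contact_force: [0.5, 0.3, 0.5]
grip_width: 85.5
grasp_force: 0.0
```

```bash
python3 - <<'E'
from h import *
st();plan([541.7,-403,20],-.2)
Z=np.zeros((480,640),bool)
def go(n,p,cs):
    ms={c:(masks(c,n)[0][0],Z) for c in cs};print(n,cs,[np.round(v,2) for v in fit(n,ms,p)])
import pickle
o=pickle.load(open('masks.pkl','rb'))
a=read_camera('top');b=read_camera('scene')
go('stamp_board',(538,-75,2.95),['top']);go('stamp_board',(538,-75,2.95),['scene']);go('stamp_board',(538,-75,2.95),['top','scene'])
go('ink_pad',(400,211,1.92),['top']);go('ink_pad',(400,211,1.92),['scene']);go('ink_pad',(400,211,1.92),['top','scene'])
go('date_stamp',(543,422,-.2),['top']);go('date_stamp',(543,422,-.2),['scene'])
go('gift_board',(525,99,-.2),['top'])
v=np.hstack([cv2.resize(a[180:280,400:525],(400,320),interpolation=cv2.INTER_CUBIC),cv2.resize(b[150:250,370:495],(400,320),interpolation=cv2.INTER_CUBIC)])
cv2.imwrite('pics/p3.png',v[:,:,::-1])
E
```

```text
{'t': 10.333, 'ee_pos': [542.006, -394.854, 92.927], 'tcp_rot': [-0.001, 0.772, 0.635, -0.0], 'joints': [0.315, 0.759, 0.431, 1.621, -0.393, 0.85, 0.711], 'contact_force': [0.474, 0.32, 0.53], 'grip_width': 85.51, 'grasp_force': 0.0}
 shift [-0.0081  0.0014  0.0729] rot [-0.1 -0.   0.3] q7 0.71
stamp_board ['top'] [array([538.37, -75.35,   2.96]), np.float64(0.0)]
stamp_board ['scene'] [array([540.  , -75.17,   2.94]), np.float64(0.01)]
stamp_board ['top', 'scene'] [array([538.98, -75.14,   2.95]), np.float64(0.01)]
ink_pad ['top'] [array([399.66, 210.97,   1.92]), np.float64(0.02)]
ink_pad ['scene'] [array([402.37, 209.83,   1.94]), np.float64(0.02)]
ink_pad ['top', 'scene'] [array([400.84, 210.32,   1.93]), np.float64(0.04)]
date_stamp ['top'] [array([ 5.4293e+02,  4.2065e+02, -2.1000e-01]), np.float64(0.08)]
date_stamp ['scene'] [array([ 5.4471e+02,  4.2241e+02, -2.8000e-01]), np.float64(0.1)]
gift_board ['top'] [array([ 5.2523e+02,  9.6020e+01, -2.1000e-01]), np.float64(0.21)]
```

View pics/p3.png

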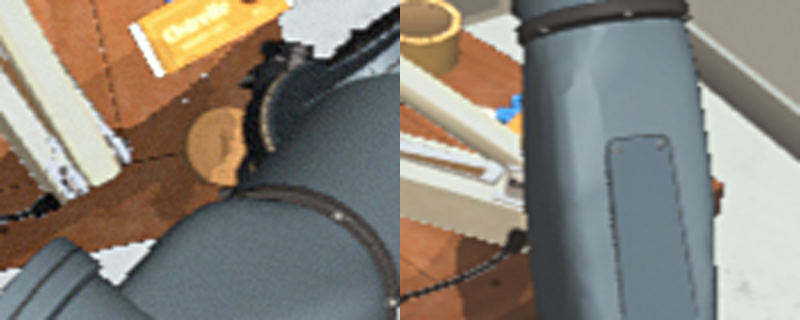

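The box lies partly under the gripper (left panel ~(215,145)), centred in the closing direction; I shift 8 mm and descend.

Request:
step_arm(series=[[[-0.008,0.001,0],[0,0,0],1],[[-0.008,0.001,0.02],[0,0,0],1],[[-0.008,0.001,0.04],[0,0,0],1],[[-0.008,0.001,0.055],[0,0,0],1],[[-0.008,0.001,0.065],[0,0,0],1],[[-0.008,0.001,0.073],[0,0,0],1],[[-0.008,0.001,0.073],[0,0,0],1],[[-0.008,0.001,0.073],[0,0,0],1]])

```text
t: 11.65
ee_pos: [541.6, -403.8, 20.4]
tcp_rot: [0.0, 0.773, 0.635, -0.0]
contact_force: [-0.7, -0.8, -0.0]
grip_width: 85.4
grasp_force: 0.0
```

Request:
step_arm(series=[[[0,0,0],[0,0,0],0],[[0,0,0],[0,0,0],0],[[0,0,0],[0,0,0],0],[[0,0,0],[0,0,0],0],[[0,0,0],[0,0,0],0],[[0,0,0],[0,0,0],0]])

```text
t: 12.15
ee_pos: [542.2, -404.0, 22.0]
tcp_rot: [0.001, 0.773, 0.635, 0.0]
contact_force: [-0.5, 1.1, 6.0]
grip_width: 65.7
grasp_force: 66.0
```

```bash
python3 - <<'E'
from h import *
st();plan([541.7,-403,320],-.2);plan([519.5,72.2,320],-.2)
E
```

```text
{'t': 12.15, 'ee_pos': [542.214, -403.981, 21.989], 'tcp_rot': [0.001, 0.773, 0.635, 0.0], 'joints': [0.355, 0.847, 0.383, 1.652, -0.435, 0.726, 0.754], 'contact_force': [-0.512, 1.13, 5.989], 'grip_width': 65.742, 'grasp_force': 65.992}
 shift [ 6.00e-04 -1.00e-04 -2.98e-01] rot [0.1 0.1 0.3] q7 0.75
 shift [ 0.4624 -0.1141 -0.2987] rot [0.1 0.1 0.3] q7 0.75
```

Request:
step_arm(series=[[[0,0,-0.02],[0,0,0],0],[[0,0,-0.05],[0,0,0],0],[[0,0,-0.09],[0,0,0],0],[[0,0,-0.13],[0,0,0],0],[[0,0,-0.17],[0,0,0],0],[[0,0,-0.21],[0,0,0],0],[[0,0,-0.25],[0,0,0],0],[[0,0,-0.285],[0,0,0],0],[[0,0,-0.305],[0,0,0],0],[[0,0,-0.305],[0,0,0],0],[[0,0,-0.305],[0,0,0],0],[[0,0,-0.305],[0,0,0],0]])

```text
t: 13.15
ee_pos: [541.3, -402.9, 324.6]
tcp_rot: [-0.001, 0.773, 0.635, 0.0]
contact_force: [0.3, 0.3, -1.6]
grip_width: 65.6
grasp_force: 67.3
```

Request:
step_arm(series=[[[0.02,-0.005,0],[0,0,0],0],[[0.05,-0.012,0],[0,0,0],0],[[0.085,-0.021,0],[0,0,0],0],[[0.12,-0.03,0],[0,0,0],0],[[0.16,-0.04,0],[0,0,0],0],[[0.2,-0.05,0],[0,0,0],0],[[0.24,-0.06,0],[0,0,0],0],[[0.28,-0.07,0],[0,0,0],0],[[0.32,-0.08,0],[0,0,0],0],[[0.36,-0.09,0],[0,0,0],0],[[0.4,-0.1,0],[0,0,0],0],[[0.43,-0.107,0],[0,0,0],0]])

```text
t: 14.15
ee_pos: [518.6, 43.3, 323.8]
tcp_rot: [-0.001, 0.772, 0.636, -0.001]
contact_force: [1.3, 0.1, -0.9]
grip_width: 65.7
grasp_force: 67.3
```

```bash
python3 - <<'E'
from h import *
a=read_camera('top');b=read_camera('scene')
st();plan([519.5,72.2,320],-.2);plan([519.5,72.2,80],-.2)
T,C=get_calibration('top'),get_calibration('scene')
s=sense();print(proj(T,[s['ee_pos']]),proj(C,[s['ee_pos']]))
for c in('top','scene'):
    for q in masks(c,'round_box')[:2]: print(np.round(q[1]),q[2])
u,v=proj(T,[s['ee_pos']])[0].astype(int);x,y=proj(C,[s['ee_pos']])[0].astype(int)
v=np.hstack([cv2.resize(a[v-50:v+50,u-62:u+63],(400,320),interpolation=cv2.INTER_CUBIC),cv2.resize(b[y-50:y+50,x-62:x+63],(400,320),interpolation=cv2.INTER_CUBIC)])
cv2.imwrite('pics/p4.png',v[:,:,::-1])
E
```

```text
{'t': 14.25, 'ee_pos': [518.975, 46.118, 323.392], 'tcp_rot': [-0.002, 0.77, 0.638, -0.001], 'joints': [-0.539, 0.307, 0.498, 1.718, -0.161, 1.16, -0.181], 'contact_force': [0.039, -0.671, -1.14], 'grip_width': 65.464, 'grasp_force': 67.278}
 shift [ 0.0257 -0.0043  0.0034] rot [-0.2 -0.1  0.8] q7 -0.18
 shift [ 0.0254 -0.0033  0.2434] rot [-0.2 -0.1  0.8] q7 -0.18
[[302.70839062 224.48835329]] [[309.19748217 158.85343262]]
[288. 152. 321. 174.] 0.54
[269. 229. 283. 270.] 0.21
```

View pics/p4.png

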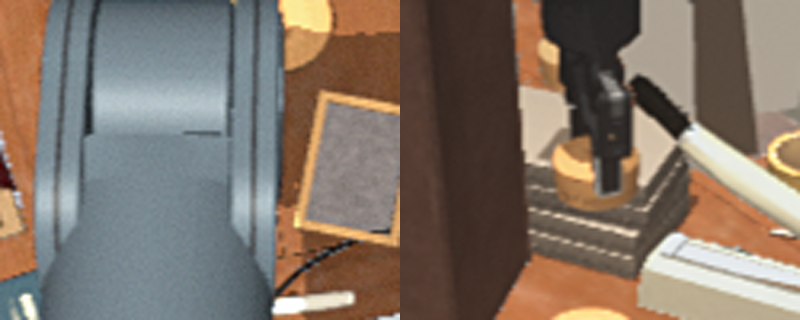

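```bash
python3 - <<'E'
from h import *
b=read_camera('scene');s=sense()['ee_pos'];C=get_calibration('scene')
q=masks('scene','round_box')[0];print(np.round(q[1]),q[2])
big=cv2.resize(b[120:220,250:375],(800,640),interpolation=cv2.INTER_CUBIC)[:,:,::-1].copy()
for dy,col in((0,(255,255,0)),(10,(0,0,255)),(-10,(0,255,0))):
    u=(R.from_euler('z',-.2).apply([0,dy,0]))
    p=proj(C,np.array(G['round_box'][0])+[s[0],s[1],s[2]-22]+u);print(dy,p.min(0),p.max(0))
    cv2.polylines(big,[cv2.convexHull(((p+.5-[250,120])*6.4).astype(np.float32)).astype(int)],True,col,1)
cv2.imwrite('pics/p5.png',big[100:500])
E
```

```text
[297. 153. 325. 172.] 0.56
0 [298.08350736 147.8290221 ] [325.34188458 172.53091786]
10 [294.1950814  148.41630448] [321.53610624 173.16428113]
-10 [301.96150609 147.24328747] [329.13757889 171.89925988]
```

View pics/p5.png

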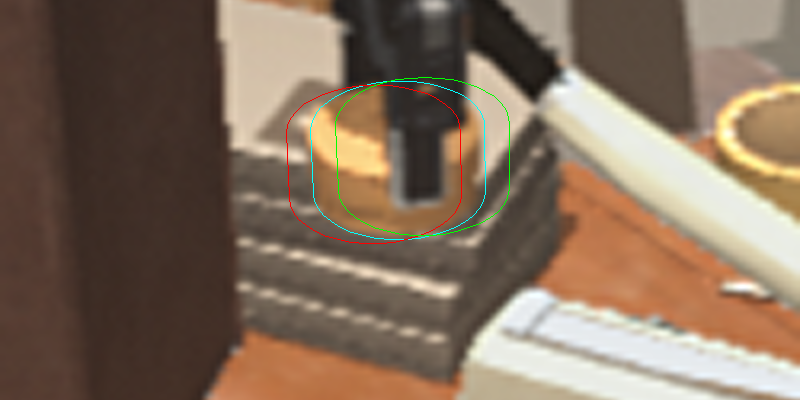

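Cyan outline (box centred on TCP) matches the box within ~2 mm; fingertips end about 10 mm above its underside. Moving over the round recess and down.

Request:
step_arm(series=[[[0.012,-0.002,0],[0,0,0.8],0],[[0.024,-0.004,0],[0,0,0.8],0],[[0.024,-0.004,0.02],[0,0,0.8],0],[[0.024,-0.004,0.05],[0,0,0.8],0],[[0.024,-0.004,0.09],[0,0,0.8],0],[[0.024,-0.004,0.13],[0,0,0.8],0],[[0.024,-0.004,0.17],[0,0,0.8],0],[[0.024,-0.004,0.2],[0,0,0.8],0],[[0.024,-0.004,0.21],[0,0,0.8],0],[[0.024,-0.004,0.21],[0,0,0.8],0],[[0.024,-0.004,0.21],[0,0,0.8],0]])

```text
t: 15.37
ee_pos: [521.4, 63.1, 116.0]
tcp_rot: [0.0, 0.777, 0.629, 0.0]
contact_force: [-0.3, -0.5, -2.0]
grip_width: 65.1
grasp_force: 67.4
```

```bash
python3 - <<'E'
from h import *
st();plan([519.7,70.7,28],-.2)
E
```

```text
{'t': 15.367, 'ee_pos': [521.416, 63.098, 116.012], 'tcp_rot': [0.0, 0.777, 0.629, 0.0], 'joints': [-0.467, 0.545, 0.384, 1.993, -0.322, 0.661, -0.087], 'contact_force': [-0.341, -0.466, -2.033], 'grip_width': 65.134, 'grasp_force': 67.36}
 shift [ 0.0071 -0.0033  0.088 ] rot [ 0.   0.  -0.6] q7 -0.09
```

Request:
step_arm(series=[[[0.007,-0.003,0.01],[0,0,0],0],[[0.007,-0.003,0.03],[0,0,0],0],[[0.007,-0.003,0.05],[0,0,0],0],[[0.007,-0.003,0.065],[0,0,0],0],[[0.007,-0.003,0.077],[0,0,0],0],[[0.007,-0.003,0.085],[0,0,0],0],[[0.007,-0.003,0.088],[0,0,0],0],[[0.007,-0.003,0.088],[0,0,0],0],[[0.007,-0.003,0.088],[0,0,0],0]])

```text
t: 16.12
ee_pos: [519.9, 71.2, 28.1]
tcp_rot: [0.0, 0.777, 0.629, 0.001]
contact_force: [0.8, -0.0, -1.7]
grip_width: 65.5
grasp_force: 67.4
```

```bash
python3 - <<'E'
from h import *
b=read_camera('scene');st();plan([519.7,70.7,26],-.2)
q=masks('scene','round_box');print([(np.round(k[1]),k[2]) for k in q])
cv2.imwrite('pics/p6.png',cv2.resize(b[190:290,240:365],(800,640),interpolation=cv2.INTER_CUBIC)[100:600,:,::-1])
E
```

```text
{'t': 16.167, 'ee_pos': [519.97, 71.204, 28.167], 'tcp_rot': [0.0, 0.777, 0.629, 0.001], 'joints': [-0.409, 0.678, 0.28, 2.059, -0.406, 0.455, -0.029], 'contact_force': [1.27, -0.072, -0.828], 'grip_width': 65.688, 'grasp_force': 67.36}
 shift [-0.0006 -0.0002  0.0022] rot [ 0.1 -0.  -0.5] q7 -0.03
[(array([291., 243., 315., 264.]), 0.5)]
```

View pics/p6.png

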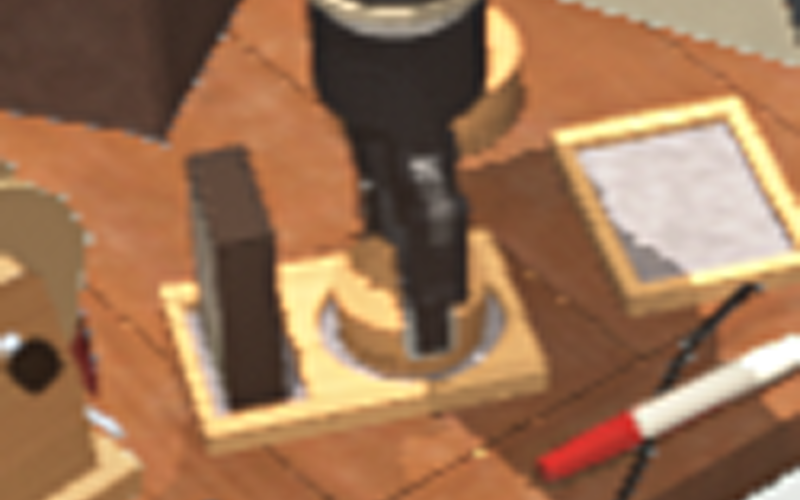

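The box hangs centred inside the round recess (felt visible on both sides at (325,320) and (490,320)). Lower 2 mm and release.

Request:
step_arm(series=[[[0,0,0.001],[0,0,0],0],[[0,0,0.002],[0,0,0],0],[[0,0,0.002],[0,0,0],0],[[0,0,0.002],[0,0,0],1],[[0,0,0.002],[0,0,0],1],[[0,0,0.002],[0,0,0],1],[[0,0,0.002],[0,0,0],1],[[0,0,0.002],[0,0,0],1]])

```text
t: 16.88
ee_pos: [519.4, 71.0, 25.3]
tcp_rot: [-0.0, 0.777, 0.629, -0.0]
contact_force: [-0.6, -0.9, -0.6]
grip_width: 85.3
grasp_force: 0.0
```

Request:
step_arm(series=[[[0,0,-0.015],[0,0,0],1],[[0,0,-0.04],[0,0,0],1],[[0,0,-0.08],[0,0,0],1],[[0,0,-0.12],[0,0,0],1],[[0,0,-0.16],[0,0,0],1],[[0,0,-0.2],[0,0,0],1],[[0,0,-0.24],[0,0,0],1],[[0,0,-0.24],[0,0,0],1],[[0,0,-0.24],[0,0,0],1]])

```text
t: 17.63
ee_pos: [520.4, 71.2, 267.5]
tcp_rot: [0.001, 0.777, 0.63, 0.002]
contact_force: [-0.6, -0.2, -0.2]
grip_width: 85.6
grasp_force: 0.0
```

```bash
python3 - <<'E'
from h import *
st();plan([400,211,267],1.92-np.pi)
plan([400,211,267],1.92)
E
```

```text
{'t': 17.633, 'ee_pos': [520.374, 71.156, 267.549], 'tcp_rot': [0.001, 0.777, 0.63, 0.002], 'joints': [-0.58, 0.36, 0.5, 1.808, -0.201, 1.018, -0.211], 'contact_force': [-0.591, -0.247, -0.211], 'grip_width': 85.581, 'grasp_force': 0.0}
 shift [ 0.1118 -0.1468  0.0002] rot [ 0.1 -0.2 58. ] q7 -0.21
 shift [ 0.1118 -0.1468  0.0002] rot [ 0.1 -0.2 58. ] q7 -0.21
```

Request:
step_arm(series=[[[0.015,-0.02,0],[0,0,7],1],[[0.03,-0.04,0],[0,0,14],1],[[0.05,-0.065,0],[0,0,21],1],[[0.07,-0.09,0],[0,0,28],1],[[0.09,-0.12,0],[0,0,35],1],[[0.112,-0.147,0],[0,0,42],1],[[0.112,-0.147,0],[0,0,49],1],[[0.112,-0.147,0],[0,0,56],1],[[0.112,-0.147,0],[0,0,58],1],[[0.112,-0.147,0.03],[0,0,58],1],[[0.112,-0.147,0.06],[0,0,58],1],[[0.112,-0.147,0.09],[0,0,58],1]])

```text
t: 18.63
ee_pos: [398.1, 210.9, 173.4]
tcp_rot: [0.0, 0.985, 0.174, -0.0]
contact_force: [-0.2, 0.8, 0.2]
grip_width: 85.6
grasp_force: 0.0
```

```bash
python3 - <<'E'
from h import *
a=read_camera('top');b=read_camera('scene')
st();plan([400,210.8,80],1.925);plan([400,210.8,18.5],1.925)
E
```

```text
{'t': 18.733, 'ee_pos': [395.905, 209.683, 171.427], 'tcp_rot': [0.002, 0.985, 0.174, -0.004], 'joints': [-1.059, 0.409, 0.652, 2.114, -0.364, 0.738, -1.393], 'contact_force': [-0.348, -0.107, 1.324], 'grip_width': 85.558, 'grasp_force': 0.0}
 shift [0.005  0.0001 0.0914] rot [ 0.2  0.5 -0.3] q7 -1.39
 shift [ 5.500e-03 -1.000e-04  1.529e-01] rot [ 0.2  0.5 -0.3] q7 -1.39
```

Request:
step_arm(series=[[[0.003,0,0.02],[0,0,0],1],[[0.005,0,0.05],[0,0,0],1],[[0.005,0,0.075],[0,0,0],1],[[0.005,0,0.09],[0,0,0],1],[[0.005,0,0.09],[0,0,0],1],[[0.005,0,0.09],[0,0,0],1]])

```text
t: 19.23
ee_pos: [403.6, 212.6, 85.8]
tcp_rot: [0.0, 0.985, 0.173, -0.001]
contact_force: [0.3, 0.5, 0.7]
grip_width: 85.0
grasp_force: 0.0
```

```bash
python3 - <<'E'
from h import *
a=read_camera('top');b=read_camera('scene')
st();plan([400,210.8,18.5],1.925)
cv2.imwrite('pics/p7.png',np.hstack([cv2.resize(x[r:r+80,c:c+80],(400,400),interpolation=cv2.INTER_CUBIC)[:,:,::-1] for x,r,c in((a,240,200),(b,260,235))]))
E
```

```text
{'t': 19.333, 'ee_pos': [404.218, 213.056, 86.623], 'tcp_rot': [-0.0, 0.985, 0.174, 0.001], 'joints': [-0.926, 0.546, 0.498, 2.191, -0.525, 0.518, -1.247], 'contact_force': [0.356, -0.562, 0.52], 'grip_width': 85.47, 'grasp_force': 0.0}
 shift [-0.0048  0.0007  0.0681] rot [-0.  -0.1 -0.3] q7 -1.25
```

View pics/p7.png

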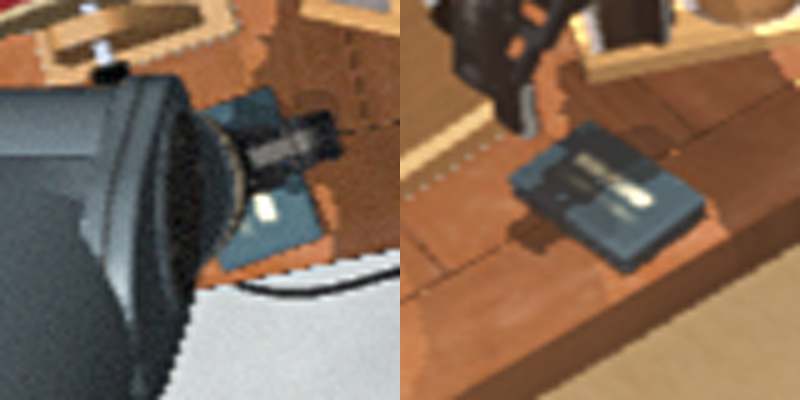

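The open fingers straddle the pad (left panel: pad ~(265,180), right ~(610,190)), nothing near it. Descend and grip.

Request:
step_arm(series=[[[-0.005,0.001,0.015],[0,0,0],1],[[-0.005,0.001,0.035],[0,0,0],1],[[-0.005,0.001,0.052],[0,0,0],1],[[-0.005,0.001,0.062],[0,0,0],1],[[-0.005,0.001,0.068],[0,0,0],1],[[-0.005,0.001,0.068],[0,0,0],1],[[-0.005,0.001,0.068],[0,0,0],1],[[-0.005,0.001,0.068],[0,0,0],1]])

```text
t: 20.0
ee_pos: [399.7, 210.5, 18.2]
tcp_rot: [-0.0, 0.985, 0.174, 0.001]
contact_force: [0.3, -0.0, -1.2]
grip_width: 85.5
grasp_force: 0.0
```

```bash
python3 - <<'E'
from h import *
st();plan([400,210.8,18.5],1.925)
E
```

```text
{'t': 20.0, 'ee_pos': [399.671, 210.465, 18.225], 'tcp_rot': [-0.0, 0.985, 0.174, 0.001], 'joints': [-0.804, 0.653, 0.322, 2.251, -0.649, 0.324, -1.142], 'contact_force': [0.309, -0.003, -1.195], 'grip_width': 85.546, 'grasp_force': 0.0}
 shift [ 0.0004 -0.0002 -0.0003] rot [-0.  -0.1 -0.3] q7 -1.14
```

Request:
step_arm(series=[[[0,0,0],[0,0,0],0],[[0,0,0],[0,0,0],0],[[0,0,0],[0,0,0],0],[[0,0,0],[0,0,0],0],[[0,0,0],[0,0,0],0],[[0,0,0],[0,0,0],0]])

```text
t: 20.5
ee_pos: [399.4, 210.4, 18.4]
tcp_rot: [-0.001, 0.985, 0.174, 0.001]
contact_force: [-2.0, -0.8, 16.9]
grip_width: 57.2
grasp_force: 60.1
```

Request:
step_arm(series=[[[0,0,-0.02],[0,0,0],0],[[0,0,-0.04],[0,0,0],0],[[0,0,-0.07],[0,0,0],0],[[0,0,-0.1],[0,0,0],0],[[0,0,-0.11],[0,0,0],0],[[0,0,-0.11],[0,0,0],0],[[0,0,-0.11],[0,0,0],0]])

```text
t: 21.08
ee_pos: [399.1, 210.6, 127.6]
tcp_rot: [-0.0, 0.985, 0.174, 0.001]
contact_force: [-0.5, -0.2, -0.6]
grip_width: 57.5
grasp_force: 65.4
```

```bash
python3 - <<'E'
from h import *
a=read_camera('top');b=read_camera('scene');st()
plan([425,211,180],-1.22); plan([470,-75,180],-1.757)
cv2.imwrite('pics/p8.png',np.hstack([cv2.resize(x[r:r+80,c:c+80],(400,400),interpolation=cv2.INTER_CUBIC)[:,:,::-1] for x,r,c in((a,240,200),(b,230,235))]))
E
```

```text
{'t': 21.183, 'ee_pos': [398.502, 210.118, 126.548], 'tcp_rot': [0.0, 0.985, 0.174, -0.001], 'joints': [-0.999, 0.48, 0.591, 2.166, -0.459, 0.619, -1.301], 'contact_force': [-0.775, 0.167, -0.292], 'grip_width': 57.19, 'grasp_force': 65.366}
 shift [ 0.0251  0.0083 -0.0535] rot [ 0.   0.1 -0.1] q7 -1.3
 shift [-0.0306  0.2924 -0.0534] rot [ 0.   0.1 30.7] q7 -1.3
```

View pics/p8.png

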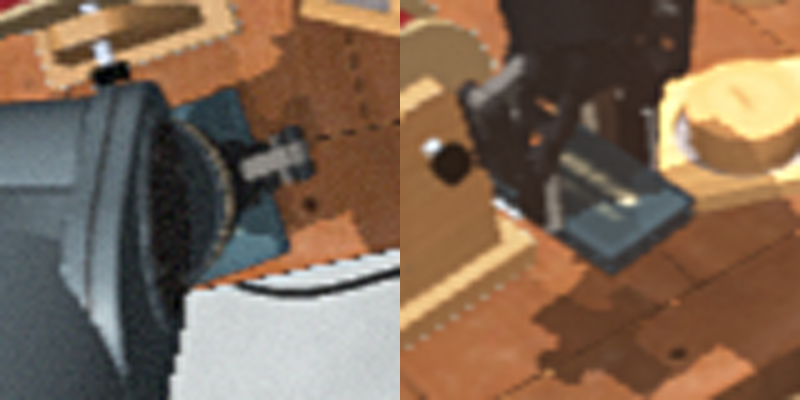

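Pad is held level between the fingers (right panel ~(610,200)); round box and carton sit in their recesses. Carry toward the stamp board.

Request:
step_arm(series=[[[0,0.01,-0.03],[0,0,3],0],[[-0.003,0.035,-0.053],[0,0,7],0],[[-0.007,0.065,-0.053],[0,0,11],0],[[-0.01,0.1,-0.053],[0,0,15],0],[[-0.014,0.135,-0.053],[0,0,19],0],[[-0.018,0.17,-0.053],[0,0,22],0],[[-0.021,0.2,-0.053],[0,0,25],0],[[-0.025,0.235,-0.053],[0,0,27],0],[[-0.028,0.265,-0.053],[0,0,29],0],[[-0.03,0.285,-0.053],[0,0,31],0],[[-0.031,0.293,-0.053],[0,0,31],0],[[-0.031,0.293,-0.053],[0,0,31],0]])

```text
t: 22.18
ee_pos: [470.0, -77.7, 179.4]
tcp_rot: [0.001, 0.995, -0.097, -0.001]
contact_force: [-0.0, 0.8, -0.9]
grip_width: 57.5
grasp_force: 65.4
```

```bash
python3 - <<'E'
from h import *
a=read_camera('top');b=read_camera('scene');st()
plan([538.7,-75.3,60],-1.757)
E
```

```text
{'t': 22.283, 'ee_pos': [469.675, -74.918, 179.456], 'tcp_rot': [-0.0, 0.995, -0.095, -0.001], 'joints': [-0.481, 0.469, 0.79, 2.048, -0.461, 0.808, -1.179], 'contact_force': [1.564, -0.022, -0.235], 'grip_width': 57.46, 'grasp_force': 65.351}
 shift [ 0.0681 -0.0127  0.1193] rot [-0.   0.1 -0.3] q7 -1.18
```

Request:
step_arm(series=[[[0.03,-0.005,0],[0,0,0],0],[[0.055,-0.01,0],[0,0,0],0],[[0.068,-0.013,0],[0,0,0],0],[[0.068,-0.013,0.03],[0,0,0],0],[[0.068,-0.013,0.06],[0,0,0],0],[[0.068,-0.013,0.09],[0,0,0],0],[[0.068,-0.013,0.11],[0,0,0],0],[[0.068,-0.013,0.12],[0,0,0],0],[[0.068,-0.013,0.12],[0,0,0],0],[[0.068,-0.013,0.12],[0,0,0],0]])

```text
t: 23.12
ee_pos: [539.5, -75.1, 60.5]
tcp_rot: [-0.0, 0.995, -0.095, -0.0]
contact_force: [0.0, -0.4, -0.2]
grip_width: 57.6
grasp_force: 65.3
```

```bash
python3 - <<'E'
from h import *
a=read_camera('top');b=read_camera('scene');st()
plan([538.7,-75.3,25],-1.757)
# pad check: fit visible mask of pad in scene at underside z = tcp-19
q=masks('scene','ink_pad');print([(np.round(k[1]),round(k[2],2)) for k in q[:2]])
s=sense()['ee_pos'];C=get_calibration('scene')
big=cv2.resize(b[195:280,300:406],(800,640),interpolation=cv2.INTER_CUBIC)[:,:,::-1].copy();f=800/106
for P,col in((R.from_euler('z',-1.757).apply(G['ink_pad'][0])+[s[0],s[1],s[2]-19],(255,255,0)),(R.from_euler('z',2.955).apply(G['stamp_board'][0])+[538.7,-75.3,0],(0,255,0))):
    cv2.polylines(big,[cv2.convexHull(((proj(C,P)+.5-[300,195])*f).astype(np.float32)).astype(int)],True,col,1)
cv2.imwrite('pics/p9.png',big[:600])
E
```

```text
{'t': 23.217, 'ee_pos': [540.284, -75.679, 61.523], 'tcp_rot': [-0.0, 0.995, -0.095, 0.001], 'joints': [-0.321, 0.706, 0.598, 1.992, -0.658, 0.641, -1.052], 'contact_force': [0.554, 0.159, -0.726], 'grip_width': 57.388, 'grasp_force': 65.333}
 shift [-0.0017 -0.0001  0.0365] rot [-0.  -0.1 -0.3] q7 -1.05
[(array([334., 213., 358., 239.]), 0.92)]
```

View pics/p9.png

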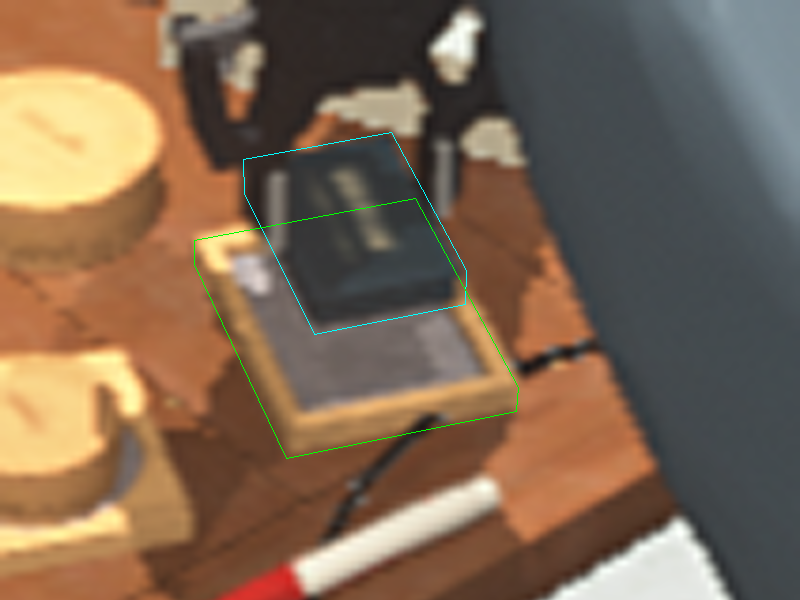

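Pad is over the board with the outlines agreeing to ~3 mm (pad corner (318,322), board corner (293,452)). Lower it.

Request:
step_arm(series=[[[-0.0015,0,0.01],[0,0,0],0],[[-0.0015,0,0.02],[0,0,0],0],[[-0.0015,0,0.028],[0,0,0],0],[[-0.0015,0,0.033],[0,0,0],0],[[-0.0015,0,0.036],[0,0,0],0],[[-0.0015,0,0.036],[0,0,0],0],[[-0.0015,0,0.036],[0,0,0],0]])

```text
t: 23.85
ee_pos: [538.0, -75.9, 24.1]
tcp_rot: [0.0, 0.995, -0.096, -0.0]
contact_force: [0.6, 0.3, 0.2]
grip_width: 57.8
grasp_force: 65.4
```

```bash
python3 - <<'E'
from h import *
st()
E
```

```text
{'t': 23.85, 'ee_pos': [537.959, -75.855, 24.095], 'tcp_rot': [0.0, 0.995, -0.096, -0.0], 'joints': [-0.28, 0.755, 0.533, 2.017, -0.712, 0.562, -1.006], 'contact_force': [0.609, 0.281, 0.207], 'grip_width': 57.76, 'grasp_force': 65.361}
```

Request:
step_arm(series=[[[0,0,0.001],[0,0,0],0],[[0,0,0.001],[0,0,0],0],[[0,0,0.001],[0,0,0],0.9],[[0,0,0.001],[0,0,0],0.9],[[0,0,0.001],[0,0,0],0.9],[[0,0,0.001],[0,0,0],0.9],[[0,0,0.001],[0,0,0],0.9]])

```text
t: 24.43
ee_pos: [538.1, -75.6, 23.4]
tcp_rot: [-0.0, 0.995, -0.096, 0.0]
contact_force: [-0.3, -0.7, -0.0]
grip_width: 77.1
grasp_force: 0.0
```

Request:
step_arm(series=[[[0,0,-0.01],[0,0,0],0.9],[[0,0,-0.03],[0,0,0],0.9],[[0,0,-0.07],[0,0,0],0.9],[[0,0,-0.11],[0,0,0],0.9],[[0,0,-0.15],[0,0,0],0.9],[[0,0,-0.19],[0,0,0],0.9],[[0,0,-0.23],[0,0,0],0.9],[[0,0,-0.27],[0,0,0],0.9],[[0,0,-0.3],[0,0,0],0.9],[[0,0,-0.31],[0,0,0],0.9],[[0,0,-0.31],[0,0,0],0.9]])

```text
t: 25.35
ee_pos: [538.7, -76.4, 336.6]
tcp_rot: [-0.0, 0.995, -0.096, 0.002]
contact_force: [0.3, -0.9, -0.7]
grip_width: 76.6
grasp_force: 0.0
```

```bash
python3 - <<'E'
from h import *
st();a=read_camera('top');b=read_camera('scene')
Z=np.zeros((480,640),bool)
for c in('top','scene'):
    for n in('ink_pad','date_stamp','stamp_board'):
        q=masks(c,n);print(c,n,[(np.round(k[1]),round(k[2],2)) for k in q[:2]])
q=masks('scene','ink_pad')
if q: print(fit('ink_pad',{'scene':(q[0][0],Z)},(538,-75,1.384)))
cv2.imwrite('pics/p10.png',np.hstack([cv2.resize(x[r:r+80,c:c+80],(400,400),interpolation=cv2.INTER_CUBIC)[:,:,::-1] for x,r,c in((a,190,310),(b,200,305))]))
for an in(.26,-.2,1.37):plan([544,420,335],an)
E
```

```text
{'t': 25.35, 'ee_pos': [538.668, -76.43, 336.552], 'tcp_rot': [-0.0, 0.995, -0.096, 0.002], 'joints': [-0.533, 0.412, 0.892, 1.654, -0.339, 1.233, -1.332], 'contact_force': [0.27, -0.874, -0.685], 'grip_width': 76.624, 'grasp_force': 0.0}
top ink_pad []
top date_stamp [(array([164., 218., 182., 231.]), 0.73)]
top stamp_board [(array([164., 216., 185., 229.]), 0.45)]
scene ink_pad [(array([330., 222., 358., 250.]), 0.72), (array([266., 242., 325., 275.]), 0.45)]
scene date_stamp [(array([174., 275., 190., 300.]), 0.84)]
scene stamp_board [(array([326., 223., 366., 259.]), 0.64)]
(array([545.79445981, -77.23436359,   1.36259874]), np.float64(0.011825877078776295))
 shift [-0.0885 -0.4878 -0.0026] rot [ 0.1  0.  64.1] q7 -1.33
 shift [-0.0885 -0.4878 -0.0026] rot [ -0.    0.1 -89.5] q7 -1.33
 shift [-0.0885 -0.4878 -0.0026] rot [0.  0.1 0.5] q7 -1.33
```

View pics/p10.png

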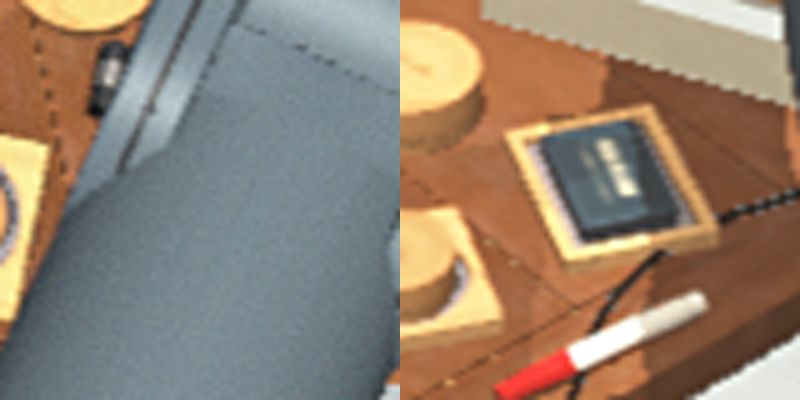

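Pad lies flat inside the recess with felt visible around (right panel ~(610,180)). Next the stamp, routed clear of the paper bag.

Request:
step_arm(series=[[[-0.015,-0.02,0],[0,0,-5],0.9],[[-0.03,-0.045,0],[0,0,-12],0.9],[[-0.045,-0.07,0],[0,0,-19],0.9],[[-0.06,-0.1,0],[0,0,-26],0.9],[[-0.072,-0.13,0],[0,0,-33],0.9],[[-0.083,-0.155,0],[0,0,-40],0.9],[[-0.083,-0.173,0],[0,0,-47],0.9],[[-0.083,-0.173,0],[0,0,-54],0.9],[[-0.083,-0.173,0],[0,0,-60],0.9],[[-0.083,-0.173,0],[0,0,-60],0.9]])

```text
t: 26.63
ee_pos: [489.4, 110.2, 333.0]
tcp_rot: [0.0, 0.909, 0.417, -0.0]
contact_force: [0.3, -0.1, -0.3]
grip_width: 76.9
grasp_force: 0.0
```

```bash
python3 - <<'E'
from h import *
a=read_camera('top');b=read_camera('scene');st()
cv2.imwrite('pics/t5.png',a[:,:,::-1]);Z=np.zeros((480,640),bool)
q=masks('top','ink_pad');print([(np.round(k[1]),round(k[2],2)) for k in q[:2]])
if q: print(fit('ink_pad',{'top':(q[0][0],Z)},(538,-75,1.384)))
plan([480,300,335],.26);plan([544,425,335],.26)
E
```

```text
{'t': 26.733, 'ee_pos': [489.506, 109.628, 333.138], 'tcp_rot': [-0.0, 0.911, 0.413, -0.0], 'joints': [-0.779, 0.28, 0.625, 1.749, -0.177, 1.17, -0.823], 'contact_force': [0.181, -0.192, 0.755], 'grip_width': 76.766, 'grasp_force': 0.0}
[(array([343., 208., 364., 247.]), 0.76)]
(array([537.8481089 , -74.15359391,   1.37771994]), np.float64(0.0041869754889335455))
 shift [ 0.1369 -0.1327 -0.0019] rot [ -0.    0.  -56.1] q7 -0.82
 shift [ 0.2731 -0.167  -0.0019] rot [ -0.    0.  -56.1] q7 -0.82
```

Request:
step_arm(series=[[[0.025,-0.018,0],[0,0,-5],0.9],[[0.055,-0.037,0],[0,0,-11],0.9],[[0.085,-0.056,0],[0,0,-17],0.9],[[0.118,-0.076,0],[0,0,-23],0.9],[[0.15,-0.096,0],[0,0,-29],0.9],[[0.183,-0.115,0],[0,0,-35],0.9],[[0.215,-0.134,0],[0,0,-41],0.9],[[0.245,-0.152,0],[0,0,-47],0.9],[[0.265,-0.163,0],[0,0,-52],0.9],[[0.273,-0.167,0],[0,0,-56],0.9],[[0.273,-0.167,0],[0,0,-56],0.9],[[0.273,-0.167,0],[0,0,-56],0.9]])

```text
t: 27.78
ee_pos: [542.7, 425.1, 332.6]
tcp_rot: [0.0, 0.61, 0.792, -0.001]
contact_force: [0.2, -1.4, 0.3]
grip_width: 76.8
grasp_force: 0.0
```

```bash
python3 - <<'E'
from h import *
a=read_camera('top');b=read_camera('scene');st()
plan([543.7,424,160],.26);plan([543.7,421.5,50],.26)
cv2.imwrite('pics/p11.png',np.hstack([cv2.resize(x[r:r+100,c:c+100],(400,400),interpolation=cv2.INTER_CUBIC)[:,:,::-1] for x,r,c in((a,170,140),(b,210,150))]))
E
```

```text
{'t': 27.883, 'ee_pos': [542.95, 423.947, 333.421], 'tcp_rot': [0.0, 0.611, 0.792, -0.0], 'joints': [-0.895, 0.564, 0.309, 1.25, -0.166, 1.353, -0.339], 'contact_force': [0.424, -0.184, 0.396], 'grip_width': 76.871, 'grasp_force': 0.0}
 shift [0.     0.0007 0.1734] rot [ 0.   0.1 -0.2] q7 -0.34
 shift [-2.300e-03  1.000e-04  2.834e-01] rot [ 0.   0.1 -0.2] q7 -0.34
```

View pics/p11.png

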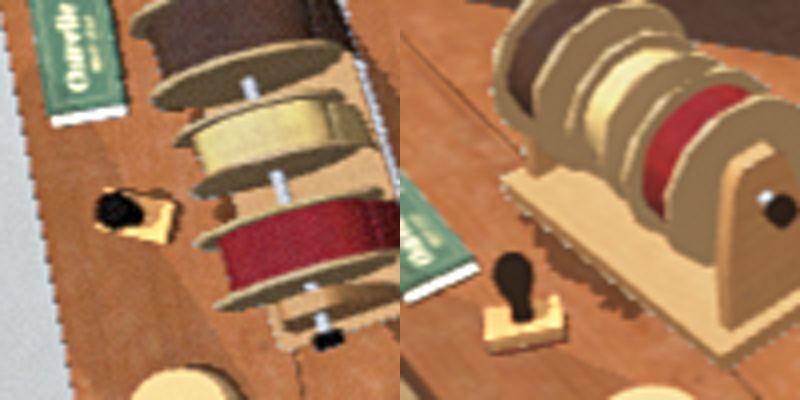

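The stamp stands upright at top-crop (135,215) / scene-crop (520,290), ~25 mm clear of where the gripper body passes the spool flanges. Descend in two stages.

Request:
step_arm(series=[[[0,0.0005,0.03],[0,0,0],0.7],[[0,0.0005,0.065],[0,0,0],0.7],[[0,0.0005,0.1],[0,0,0],0.7],[[0,0.0005,0.135],[0,0,0],0.7],[[0,0.0005,0.165],[0,0,0],0.7],[[0,0.0005,0.19],[0,0,0],0.7],[[0,0.0005,0.2],[0,0,0],0.7],[[0,0.0005,0.2],[0,0,0],0.7],[[0,0.0005,0.2],[0,0,0],0.7]])

```text
t: 28.63
ee_pos: [543.6, 425.2, 134.4]
tcp_rot: [0.0, 0.609, 0.793, 0.0]
contact_force: [0.3, 0.2, -0.1]
grip_width: 59.8
grasp_force: 0.0
```

```bash
python3 - <<'E'
from h import *
a=read_camera('top');b=read_camera('scene');st()
plan([543.7,421.5,50],.26)
cv2.imwrite('pics/p12.png',np.hstack([cv2.resize(x[r:r+100,c:c+100],(400,400),interpolation=cv2.INTER_CUBIC)[:,:,::-1] for x,r,c in((a,170,110),(b,210,140))]))
E
```

```text
{'t': 28.733, 'ee_pos': [544.174, 426.022, 135.602], 'tcp_rot': [0.0, 0.609, 0.793, 0.002], 'joints': [-0.878, 0.708, 0.261, 1.525, -0.211, 0.932, -0.291], 'contact_force': [0.692, -0.607, -0.043], 'grip_width': 59.79, 'grasp_force': 0.0}
 shift [-0.0043 -0.0019  0.0856] rot [ 0.2 -0.1  0.1] q7 -0.29
```

View pics/p12.png

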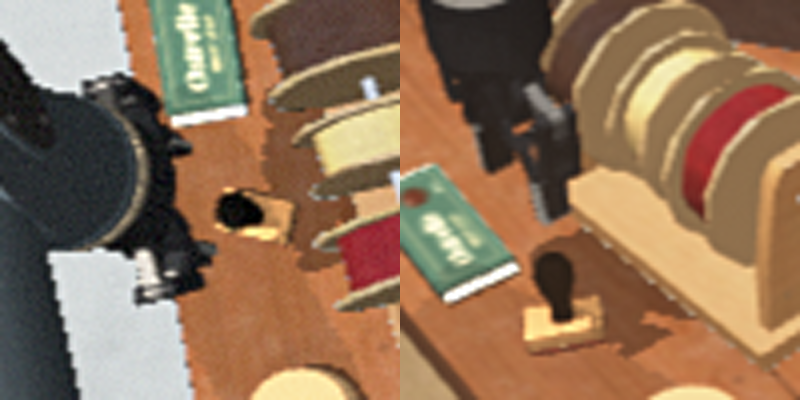

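Gripper hangs above the stamp, clear of the spools. (I have used up my picture views; from here I check with numbers only.) Descend.

Request:
step_arm(series=[[[-0.004,-0.002,0.015],[0,0,0],0.7],[[-0.004,-0.002,0.035],[0,0,0],0.7],[[-0.004,-0.002,0.055],[0,0,0],0.7],[[-0.004,-0.002,0.07],[0,0,0],0.7],[[-0.004,-0.002,0.08],[0,0,0],0.7],[[-0.004,-0.002,0.085],[0,0,0],0.7],[[-0.004,-0.002,0.085],[0,0,0],0.7],[[-0.004,-0.002,0.085],[0,0,0],0.7]])

```text
t: 29.4
ee_pos: [542.7, 421.7, 49.4]
tcp_rot: [0.0, 0.609, 0.793, 0.001]
contact_force: [0.7, -0.7, 0.7]
grip_width: 59.6
grasp_force: 0.0
```

```bash
python3 - <<'E'
from h import *
b=read_camera('scene');st();plan([543.7,421.5,50],.26)
Z=np.zeros((480,640),bool)
for c in('top','scene'):print([(np.round(k[1]),round(k[2],2),k[0].sum()) for k in masks(c,'date_stamp')[:2]])
E
```

```text
{'t': 29.45, 'ee_pos': [542.819, 421.802, 49.609], 'tcp_rot': [0.0, 0.609, 0.793, 0.001], 'joints': [-0.858, 0.8, 0.229, 1.6, -0.237, 0.767, -0.264], 'contact_force': [0.38, 0.633, 0.735], 'grip_width': 59.753, 'grasp_force': 0.0}
 shift [-0.0005  0.0008 -0.0004] rot [ 0.1 -0.   0.1] q7 -0.26
[(array([166., 219., 186., 230.]), 0.73, np.int64(190))]
[(array([171., 277., 189., 297.]), 0.8, np.int64(225))]
```

Request:
step_arm(series=[[[0,0.001,0],[0,0,0],0.4],[[0,0.001,0],[0,0,0],0],[[0,0.001,0],[0,0,0],0],[[0,0.001,0],[0,0,0],0],[[0,0.001,0],[0,0,0],0],[[0,0.001,0],[0,0,0],0],[[0,0.001,0],[0,0,0],0],[[0,0.001,0],[0,0,0],0]])

```text
t: 30.22
ee_pos: [543.5, 421.8, 48.9]
tcp_rot: [0.0, 0.609, 0.793, 0.001]
contact_force: [-0.0, -0.4, 5.7]
grip_width: 23.8
grasp_force: 58.6
```

Request:
step_arm(series=[[[0,0.001,-0.015],[0,0,0],0],[[0,0.001,-0.035],[0,0,0],0],[[0,0.001,-0.07],[0,0,0],0],[[0,0.001,-0.105],[0,0,0],0],[[0,0.001,-0.14],[0,0,0],0],[[0,0.001,-0.175],[0,0,0],0],[[0,0.001,-0.21],[0,0,0],0],[[0,0.001,-0.245],[0,0,0],0],[[0,0.001,-0.275],[0,0,0],0],[[0,0.001,-0.285],[0,0,0],0],[[0,0.001,-0.285],[0,0,0],0],[[0,0.001,-0.285],[0,0,0],0]])

```text
t: 31.22
ee_pos: [543.7, 421.7, 332.3]
tcp_rot: [-0.0, 0.609, 0.793, -0.0]
contact_force: [0.4, 0.5, -2.2]
grip_width: 23.4
grasp_force: 59.0
```

```bash
python3 - <<'E'
from h import *
a=read_camera('top');b=read_camera('scene');st();plan([480,110,340],-.5);plan([538,-74.5,340],-1.278)
s=sense()['ee_pos'];
for c in('top','scene'):
    p=np.vstack([proj(get_calibration(c),R.from_euler('z',-.22).apply(q)+s-[0,0,50]) for q in G['date_stamp']]);print('expected',p.min(0).round(),p.max(0).round())
    print([(np.round(k[1]),round(k[2],2),k[0].sum()) for k in masks(c,'date_stamp')[:3]])
E
```

```text
{'t': 31.317, 'ee_pos': [543.235, 421.524, 330.813], 'tcp_rot': [-0.0, 0.609, 0.793, -0.002], 'joints': [-0.891, 0.565, 0.307, 1.255, -0.166, 1.35, -0.33], 'contact_force': [-0.12, -0.643, -0.949], 'grip_width': 23.527, 'grasp_force': 59.022}
 shift [-0.2845 -0.1418 -0.0083] rot [-0.2  0.2 43.7] q7 -0.33
 shift [-0.4777 -0.1336 -0.008 ] rot [-0.1  0.2 88.2] q7 -0.33
expected [114. 204.] [147. 223.]
[(array([120., 206., 145., 224.]), 0.7, np.int64(313))]
expected [150. 182.] [174. 215.]
[]
```

Request:
step_arm(series=[[[-0.02,-0.01,-0.008],[0,0,3],0],[[-0.045,-0.022,-0.008],[0,0,8],0],[[-0.075,-0.037,-0.008],[0,0,13],0],[[-0.105,-0.052,-0.008],[0,0,18],0],[[-0.14,-0.07,-0.008],[0,0,23],0],[[-0.17,-0.085,-0.008],[0,0,28],0],[[-0.2,-0.1,-0.008],[0,0,32],0],[[-0.23,-0.115,-0.008],[0,0,36],0],[[-0.26,-0.13,-0.008],[0,0,40],0],[[-0.284,-0.142,-0.008],[0,0,44],0],[[-0.284,-0.142,-0.008],[0,0,44],0],[[-0.284,-0.142,-0.008],[0,0,44],0]])

```text
t: 32.42
ee_pos: [480.0, 109.3, 341.0]
tcp_rot: [-0.0, 0.862, 0.507, -0.0]
contact_force: [-0.8, 1.3, -1.0]
grip_width: 23.6
grasp_force: 59.1
```

```bash
python3 - <<'E'
from h import *
st();plan([538,-74.5,330],-1.278)
E
```

```text
{'t': 32.417, 'ee_pos': [479.996, 109.313, 340.994], 'tcp_rot': [-0.0, 0.862, 0.507, -0.0], 'joints': [-0.756, 0.25, 0.572, 1.754, -0.145, 1.181, -0.652], 'contact_force': [-0.836, 1.311, -1.032], 'grip_width': 23.623, 'grasp_force': 59.091}
 shift [-0.1323  0.1402  0.011 ] rot [-0.   0.  44.1] q7 -0.65
```

Request:
step_arm(series=[[[-0.015,0.016,0.005],[0,0,4],0],[[-0.035,0.037,0.01],[0,0,9],0],[[-0.055,0.058,0.01],[0,0,15],0],[[-0.075,0.08,0.01],[0,0,21],0],[[-0.095,0.101,0.01],[0,0,27],0],[[-0.115,0.122,0.01],[0,0,33],0],[[-0.132,0.14,0.01],[0,0,39],0],[[-0.132,0.14,0.01],[0,0,44],0],[[-0.132,0.14,0.01],[0,0,44],0],[[-0.132,0.14,0.01],[0,0,44],0]])

```text
t: 33.25
ee_pos: [539.3, -71.1, 330.3]
tcp_rot: [-0.0, 0.989, 0.15, -0.001]
contact_force: [-0.2, 0.3, -1.5]
grip_width: 23.9
grasp_force: 59.2
```

```bash
python3 - <<'E'
from h import *
a=read_camera('top');b=read_camera('scene');st();plan([538,-74.5,110],-1.278)
for c in('top','scene'):
  for n in('round_box','carton','ink_pad','date_stamp'):print(c,n,[(np.round(k[1]),round(k[2],2),k[0].sum()) for k in masks(c,n)[:2]])
E
```

```text
{'t': 33.35, 'ee_pos': [539.121, -70.804, 330.735], 'tcp_rot': [-0.0, 0.989, 0.151, -0.0], 'joints': [-0.483, 0.392, 0.787, 1.659, -0.293, 1.214, -0.898], 'contact_force': [0.114, -0.144, -1.324], 'grip_width': 23.657, 'grasp_force': 59.163}
 shift [-0.002   0.0034  0.2207] rot [-0.   0.   0.6] q7 -0.9
top round_box [(array([284., 219., 312., 248.]), 0.87, np.int64(494))]
top carton [(array([264., 214., 279., 240.]), 0.61, np.int64(360))]
top ink_pad []
top date_stamp []
scene round_box []
scene carton [(array([270., 229., 285., 270.]), 0.94, np.int64(468)), (array([327., 224., 369., 258.]), 0.69, np.int64(361))]
scene ink_pad [(array([330., 224., 360., 251.]), 0.67, np.int64(462))]
scene date_stamp [(array([338., 134., 351., 164.]), 0.52, np.int64(265))]
```

Request:
step_arm(series=[[[-0.002,0.003,0.03],[0,0,0.6],0],[[-0.002,0.003,0.065],[0,0,0.6],0],[[-0.002,0.003,0.1],[0,0,0.6],0],[[-0.002,0.003,0.135],[0,0,0.6],0],[[-0.002,0.003,0.17],[0,0,0.6],0],[[-0.002,0.003,0.2],[0,0,0.6],0],[[-0.002,0.003,0.215],[0,0,0.6],0],[[-0.002,0.003,0.22],[0,0,0.6],0],[[-0.002,0.003,0.22],[0,0,0.6],0],[[-0.002,0.003,0.22],[0,0,0.6],0]])

```text
t: 34.58
ee_pos: [538.5, -76.3, 112.1]
tcp_rot: [0.0, 0.99, 0.143, 0.0]
contact_force: [0.2, -0.1, -1.7]
grip_width: 23.9
grasp_force: 59.2
```

```bash
python3 - <<'E'
from h import *
b=read_camera('scene');st();plan([538,-74.5,70],-1.278)
s=sense()['ee_pos'];C=get_calibration('scene')
p=np.vstack([proj(C,R.from_euler('z',-1.757).apply(q)+s-[0,0,49]) for q in G['date_stamp']]);print('expected',p.min(0).round(),p.max(0).round())
pb=proj(C,R.from_euler('z',-1.757).apply(G['date_stamp'][0])+s-[0,0,49]);print('base exp',pb.min(0).round(1),pb.max(0).round(1))
q=masks('scene','date_stamp');print([(np.round(k[1]),round(k[2],2),k[0].sum()) for k in q[:2]])
# wooden base: light-yellow pixels near expected base
l,t=pb.min(0).astype(int)-6;r,bt=pb.max(0).astype(int)+7
h=cv2.cvtColor(b[t:bt,l:r],cv2.COLOR_RGB2HSV)
for row in range(bt-t): print(t+row,''.join('#' if 12<h[row,i,0]<32 and h[row,i,1]>60 and h[row,i,2]>100 else ('o' if h[row,i,2]<60 else '.') for i in range(r-l)))
print(l)
E
```

```text
{'t': 34.633, 'ee_pos': [538.807, -76.315, 112.548], 'tcp_rot': [0.0, 0.99, 0.143, 0.001], 'joints': [-0.334, 0.62, 0.608, 1.955, -0.525, 0.725, -0.694], 'contact_force': [-0.597, 0.315, -0.055], 'grip_width': 23.54, 'grasp_force': 59.169}
 shift [-0.0003 -0.002   0.0425] rot [ 0.  -0.1 -0.4] q7 -0.69
expected [339. 199.] [355. 228.]
base exp [339.2 211. ] [354.7 228.1]
[(array([341., 205., 354., 228.]), 0.78, np.int64(125))]
204 ...#..oooooooooooooo........
205 .....#.ooooo...ooooo........
206 #.....#oooo....ooooo........
207 .#..#..oooo...oooooo.##.....
208 .....#.oooo...oooooo........
209 .......oooo...oooooo........
210 .......oooo...oooo..##......
211 .......oooo...oooo#.........
212 ........ooo...ooo..#........
213 ........#.o...ooo.....#.....
214 .......####...ooo...........
215 .......#####.oooo##.........
216 ........####.oooo###........
217 ........####.oooo###........
218 .........####.o..####.......
219 .........############.......
220 ..........############......
221 ..........#############.....
222 ...........#############....
223 ...#####################....
224 #########################...
225 ##########..########.####...
226 #####...ooo..#........####..
227 #.......ooo.......oo..#####.
228 .........o......oooo..#####.
229 ................ooooo..#####
230 ..................o....#####
231 .......o................####
232 ....oooo.................###
233 ...o.oooo................###
234 ...o..ooo...o.............##
333
```

Stamp base is found where expected and upright. Lower to the pad.

Request:
step_arm(series=[[[0,-0.002,0.01],[0,0,0],0],[[0,-0.002,0.022],[0,0,0],0],[[0,-0.002,0.032],[0,0,0],0],[[0,-0.002,0.038],[0,0,0],0],[[0,-0.002,0.041],[0,0,0],0],[[0,-0.002,0.042],[0,0,0],0],[[0,-0.002,0.042],[0,0,0],0],[[0,-0.002,0.042],[0,0,0],0]])

```text
t: 35.35
ee_pos: [537.5, -74.2, 69.5]
tcp_rot: [0.0, 0.99, 0.143, 0.0]
contact_force: [0.3, 0.5, -0.9]
grip_width: 23.8
grasp_force: 59.2
```

Request:
step_arm(series=[[[0,0,0.001],[0,0,0],0],[[0,0,0.001],[0,0,0],0],[[0,0,0.001],[0,0,0],0]])

```text
t: 35.6
ee_pos: [537.7, -74.5, 69.2]
tcp_rot: [0.0, 0.99, 0.143, 0.001]
contact_force: [-1.4, 0.6, 9.6]
grip_width: 23.7
grasp_force: 60.1
```

Contact at 69.2 mm (as predicted). Release and retreat straight up.

Request:
step_arm(series=[[[0,0,0],[0,0,0],0.6],[[0,0,0],[0,0,0],0.6],[[0,0,0],[0,0,0],0.6],[[0,0,0],[0,0,0],0.6],[[0,0,0],[0,0,0],0.6],[[0,0,0],[0,0,0],0.6],[[0,0,0],[0,0,0],0.6]])

```text
t: 36.18
ee_pos: [537.4, -74.1, 68.2]
tcp_rot: [0.0, 0.99, 0.143, -0.0]
contact_force: [0.0, 0.1, -1.1]
grip_width: 51.3
grasp_force: 0.0
```

Request:
step_arm(series=[[[0,0,-0.01],[0,0,0],0.6],[[0,0,-0.03],[0,0,0],0.6],[[0,0,-0.06],[0,0,0],0.6],[[0,0,-0.1],[0,0,0],0.6],[[0,0,-0.14],[0,0,0],0.6],[[0,0,-0.18],[0,0,0],0.6],[[0,0,-0.22],[0,0,0],0.6],[[0,0,-0.25],[0,0,0],0.6],[[0,0,-0.27],[0,0,0],0.6],[[0,0,-0.27],[0,0,0],0.6]])

```text
t: 37.02
ee_pos: [538.5, -75.2, 343.4]
tcp_rot: [0.001, 0.99, 0.142, 0.003]
contact_force: [0.9, 0.4, 0.6]
grip_width: 51.5
grasp_force: 0.0
```

Request:
step_arm(series=[[[-0.04,-0.04,0],[0,0,0],0.6],[[-0.06,-0.08,0],[0,0,0],0.6],[[-0.06,-0.12,0],[0,0,0],0.6],[[-0.06,-0.16,0],[0,0,0],0.6],[[-0.06,-0.2,0],[0,0,0],0.6],[[-0.06,-0.22,0],[0,0,0],0.6],[[-0.06,-0.22,0],[0,0,0],0.6],[[-0.06,-0.22,0],[0,0,0],0.6]])

```text
t: 37.68
ee_pos: [416.7, 121.5, 338.2]
tcp_rot: [-0.0, 0.989, 0.145, -0.0]
contact_force: [0.4, -1.2, -0.1]
grip_width: 51.3
grasp_force: 0.0
```

```bash
python3 - <<'E'
from h import *
a=read_camera('top');b=read_camera('scene');st()
im={'top':a,'scene':b}
Z=np.zeros((480,640),bool)
exp=dict(carton=(534.6,145.8,4,-.2+np.pi/2),round_box=(519.5,72,4,0),ink_pad=(538,-74.5,4,1.384),date_stamp=(537.8,-74.5,20.5,-1.757),big_round_box=(665.6,-4.8,0,0),ribbon_spool=(400.7,387,0,0))
for n,e in exp.items():
  for c in im:
    p=np.vstack([proj(get_calibration(c),R.from_euler('z',e[3]).apply(q)+e[:3]) for q in G[n]])
    print(n,c,'exp',p.min(0).round(1),p.max(0).round(1),[(np.round(k[1]),round(k[2],2)) for k in masks(c,n)[:2]])
E
```

```text
{'t': 37.783, 'ee_pos': [417.553, 119.091, 338.355], 'tcp_rot': [0.0, 0.99, 0.142, -0.0], 'joints': [-1.051, 0.164, 0.796, 1.883, -0.128, 1.146, -1.494], 'contact_force': [-0.685, -1.104, -0.417], 'grip_width': 51.401, 'grasp_force': 0.0}
carton top exp [261.1 212. ] [279.4 238.9] [(array([262., 214., 280., 243.]), 0.88)]
carton scene exp [268.5 227.6] [284.7 270.5] [(array([269., 231., 284., 272.]), 0.94)]
round_box top exp [285.9 219.7] [310.9 244.7] [(array([284., 217., 313., 247.]), 0.61)]
round_box scene exp [291.3 241.5] [315.8 265.5] [(array([288., 242., 314., 265.]), 0.85)]
ink_pad top exp [337.5 208. ] [364.9 244.1] [(array([341., 210., 363., 247.]), 0.66)]
ink_pad scene exp [331.8 222.9] [361.  249.8] [(array([331., 225., 359., 249.]), 0.79)]
date_stamp top exp [344.3 215.6] [358.7 235.8] [(array([347., 218., 357., 240.]), 0.53)]
date_stamp scene exp [338.7 211.9] [354.  240.2] [(array([339., 215., 356., 239.]), 0.53)]
big_round_box top exp [310.1 163.1] [342.7 197.2] [(array([314., 163., 341., 196.]), 0.9)]
big_round_box scene exp [290.5 204. ] [320.6 231.7] [(array([288., 202., 319., 230.]), 0.58)]
ribbon_spool top exp [170.1 261.5] [199.4 288.1] [(array([172., 259., 184., 289.]), 0.69), (array([348., 218., 356., 237.]), 0.42)]
ribbon_spool scene exp [195.2 306.6] [226.1 335.8] [(array([195., 306., 226., 335.]), 0.89)]
```

All six things are where they should be in both views; I hand the job in.

```bash
python3 -c "
from rig import *
print(job_done())"
```

```text
the job is handed in; nothing more can be done
None
```

The job is handed in: the carton, small round box, ink pad and date stamp are all in their places and the bystanders weren't touched, confirmed by the networks' detections in both cameras; I viewed 17 pictures against the limit of 14.

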